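# Lay out the tea tray

## Task

Lay out the tea things from the grey mat on the white tray, leaving the teapot and the rinse bowl standing where they are. The steel caddy goes midway between teapot and bowl, in line with them; the wooden double saucer lies flat, centred a little in front of the teapot with its length running left to right, and in its wells stand the tall cup on the left and the low cup on the right; the pitcher stands centred a little in front of the rinse bowl. Set everything down upright, drop nothing, and do not disturb the jar and the mug.

Things in the scene. Friction and masses are not known exactly. Their poses are not given: they have to be found in the camera images.
- tray: White serving tray, fixed on the counter, 290 mm front to back (x) by 380 mm left to right (y); rim 22 mm high, 5 mm thick; floor 4 mm thick; loop handle at each short end. Origin: centre of its underside. +x points to its back, away from the robot, +y to its left as the robot sees it. Left, right, front and behind are meant along the tray's edges; it may be turned up to 9 degrees.
- teapot: Small round clay teapot with lid, already standing near the left or right back corner of the tray. Body 82 mm across, 73 mm tall; spout points to the tray's back left, handle to its front right, each reaching 70 mm from the centre. Origin: centre of its underside, axes parallel to the tray's. Loose: leave it where it is.
- bowl: Open clay rinse bowl, 104 mm across, 56 mm tall, already standing near the other back corner of the tray, in one row with the teapot, about 210 mm from it centre to centre. Origin: centre of its underside, axes parallel to the tray's. Loose: leave it where it is.
- saucer_center (a point): Oblong dark wood double saucer, 60 mm wide (x), 124 mm long (y), 16 mm high, with two round wells in its top, 46 mm across, 4 mm deep, centred 30 mm either side of its middle along y (well floor 12 mm above its underside). Same either way round. Point: its centre, 8 mm above its underside. Starts flat on a grey mat 4 mm thick beside the tray, length roughly front to back.
- tall_cup_center (a point): Tall narrow clay cup, a straight cylinder 38 mm across with a 33 mm foot, 64 mm tall, open at the top. Point: its centre, half-way up, 32 mm above its underside. z points up. Starts upright on the grey mat, 4 mm thick, beside the tray.
- low_cup_center (a point): Low wide clay cup, 56 mm across the rim, 54 mm half-way up, narrowing below to a 33 mm foot, 36 mm tall, open at the top. Point: its centre, half-way up, 18 mm above its underside. z points up. Starts upright on the grey mat, 4 mm thick, beside the tray.
- caddy_center (a point): Plain steel tea caddy, an upright closed tin 54 mm across, its lid (top 17 mm) 56 mm across, 75 mm tall. Point: its centre, half-way up, 37.5 mm above its underside. z points up. Starts upright on the grey mat, 4 mm thick, beside the tray.
- pitcher_center (a point): Small clay pitcher without handle, round, 62 mm across, 68 mm tall, open at the top, with a pointed pouring lip that sticks out 11 mm from the rim on its +x side (lip 52 to 71 mm above the underside). Point: centre of the round body, half-way up, 34 mm above its underside. z points up. Starts upright on the grey mat, lip away from the robot within 45 degrees.
- nut_jar: Amber glass jar with a black lid, 72 mm across, 107 mm tall, behind the tray and mat. Origin: centre of its underside. Not part of the job: leave it alone.
- mug: White mug, 78 mm across, 88 mm tall, handle at its +y side, behind the tray and mat. Origin: centre of its underside. Not part of the job: leave it alone.

How it is judged:
By the outcome, as a careful person would: the job done as asked, in the order asked, and still so for the second after the job is handed in, with the robot touching nothing.
It also fails if it takes over 134 s, if anything falls off the work surface, if the arm or the gripper's body presses on something with over 40 N, if the wrist force passes 120 N, or if a joint passes its speed limit or range.

## Robot

A 7-joint arm with a two-finger parallel gripper is mounted at the origin on the work surface. World frame = base frame: x ahead of the robot, y to its left, z up, the work surface at z = 0. Lengths are in m, angles in rad, forces in N, time in s.
With the tool pointing down it reaches from about 0.425 to 0.95 m from the base axis. Payload 4.7 kg.
Tool frame: the origin (TCP) lies on the front face of the gripper's body, between the roots of the fingers; the fingertips stand 70 mm ahead of it and the grasp point (between the pads) lies 51 mm ahead of it; z points along the fingers, x is the direction in which the jaws open and shut, and the axes are right-handed (so a half turn about z gives the same grasp; the last joint's range is limited). The gripper opens to 87 mm and grips with 3 to 60 N. Pads are 19 mm wide; open, the fingers measure 117 mm over their backs; the gripper's body (75 mm by 190 mm) begins 51 mm behind the grasp point.
Start: joints at [-1.269, 0.469, -0.049, 1.532, 0.024, 1.141, -0.082], TCP at [0.219, 0.638, 0.292] pointing down, gripper open.
Joint ranges: [-2.59, 2.59], [-0.33, 1.99], [-1.39, 1.29], [0.1, 2.45], [-1.04, 4.18], [0.21, 1.99], [-2.66, 2.66]. Speed limits (rad/s): [2.57, 2.57, 3.14, 3.14, 3.14, 3.14, 3.14].

## Interface

Orientations are given as a unit quaternion [x, y, z, w].
In Python, from workcell import manip gives the robot as it stands. The module is installed in compiled form; this text tells all that it offers.
- The arm moves only by the tool move_arm, never from a script. Its argument "rows" is a list of rows, each an object with "offset": the shift along the tool's x, y, z in m, a list of three; "twist": the turn, a rotation vector about the tool's x, y, z in rad, a list of three; "grip": the finger opening in m, from 0 to 0.087. In form: [{"offset": [tx, ty, tz], "twist": [rx, ry, rz], "grip": grip}, ...]. A call has exactly 8 rows; each row shifts and turns the commanded pose from where the row before left it, along the tool's axes as they then stand; what a row does not reach is not made up. A row lasts 1/10 s, in which the tool goes at most 50 mm and 8.59 degrees, less where a joint would pass 70% of its speed; a pose out of reach is approached as far as the arm can. A call is refused whole if a number of a shift passes 0.05 or a number of a turn 0.15, either way. A call with a gripper value outside its range is refused whole. The fingers move at their own pace and stop on an object; "grip_force" is the grip in N (left out, the last holds). Time passes only in rows, so rows that do not move let the fingers close, or fill a call up. It gives the time, the measured TCP pose, the force and the opening at its end, in the units of the state.
- manip.get_state(): the state, without advancing time (a new reading comes with each control period).
- manip.get_image(name): name is "side" or "top" or "wrist"; returns a dict with "image" (384x512x3 uint8, red, green, blue), "camera_matrix" (3x3 intrinsics, pixels), "k1" (the pictures are not rectified: a ray, as slopes to the right and down, at radius r is drawn at 1 + k1 r^2 times it, then the intrinsics apply), "view" (4x4, takes a point from world to camera coordinates). Camera axes: x right, y up, looking along -z (the intrinsics and any distortion apply to the point x, -y, -z); pixel columns grow to the right and rows downward; lengths in m; the calibration is good to about 2 mm. A picture is of the moment at which its call begins. There is no depth.
- manip.finish_job(): hands the job in, once; it reports no verdict.
The state is a dict: "time": time; "q": joint angles; "dq": joint speeds; "effort": joint torques, N m; "tcp_pos": TCP position; "eef_rot": TCP orientation; "contact_force": force on the tool from outside, world axes, zero at the start; "torque": the same for the moment, N m; "width": finger opening in m.
Only numpy, scipy, OpenCV 4.12 (cv2) and the standard library are available. Lean on these libraries where they do the work, as an engineer would, in place of code of your own. Each camera call takes 0.05 s, during which the arm holds its last target.

## Working session

There is one attempt and no reset: what is moved stays moved. The work goes in short steps, Python scripts to look and compute and a tool call to move; the robot and the scene stay as the last step left them, time stands still between calls to the robot, and variables do not carry over. Pictures are saved under pics/ and viewed, and the job is handed in when it is done.

Besides the shell and the picture viewer there is one more tool, called after ">>>" as name(argument=value, ...) on one line, values as JSON. move_arm: Moves the arm, as the interface text tells. Its arguments: {"type":"object","properties":{"rows":{"type":"array"},"grip_force":{"type":"number"}},"required":["rows"]}

```bash
mkdir -p pics; ls; python3 - <<'E'
from workcell import manip
import cv2, numpy as np
s=manip.get_state()
for k,v in s.items(): print(k,np.round(v,4))
for n in ["side","top","wrist"]:
    d=manip.get_image(n)
    cv2.imwrite(f"pics/{n}0.png",d["image"][:,:,::-1])
    print(n,d["camera_matrix"],d["k1"]);print(np.round(d["view"],4))
E
```

```text
pics
time 0.0
q [-1.2689  0.4695 -0.0486  1.5337  0.0241  1.141  -0.0823]
dq [ 0.001  -0.0011 -0.0004 -0.0006  0.0002  0.0012 -0.0009]
effort [-5.00000e-04 -5.07970e+01 -8.12000e-02 -2.36166e+01 -6.14000e-02
  3.78000e-02  2.00000e-04]
tcp_pos [0.2191 0.638  0.2912]
eef_rot [ 8.139e-01  5.811e-01 -8.000e-04  6.000e-04]
contact_force [-0.6129  0.5665 -0.2198]
torque [0.0437 0.0533 0.0379]
width 0.0872
side [[375.60692429   0.         251.99431267]
 [  0.         375.60692429 189.65990115]
 [  0.           0.           1.        ]] -0.1062534488567529
[[ 0.9993 -0.0355  0.0093 -0.5901]
 [ 0.0123  0.5621  0.827  -0.0413]
 [-0.0346 -0.8263  0.5621 -1.1201]
 [ 0.      0.      0.      1.    ]]
top [[414.21996752   0.         253.72040052]
 [  0.         414.21996752 188.66323342]
 [  0.           0.           1.        ]] -0.14671271884033882
[[ 0.0035 -1.     -0.0089  0.0222]
 [ 0.9835  0.0018  0.1809 -0.6136]
 [-0.1809 -0.0094  0.9835 -1.1528]
 [ 0.      0.      0.      1.    ]]
wrist [[289.67334572   0.         256.83503741]
 [  0.         289.67334572 193.05208438]
 [  0.           0.           1.        ]] -0.029126889037649286
[[ 0.3242  0.946  -0.0013 -0.6737]
 [-0.9175  0.3141 -0.2441  0.0309]
 [-0.2305  0.0804  0.9697 -0.39  ]
 [ 0.      0.      0.      1.    ]]
```

View pics/top0.png

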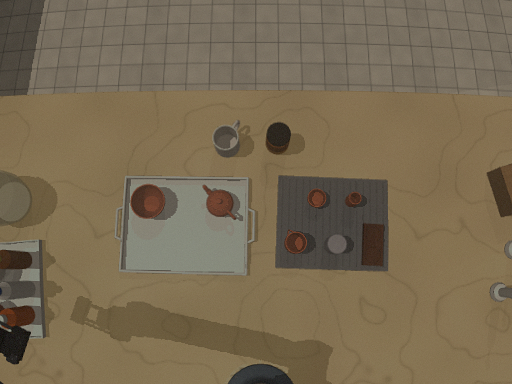

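View pics/side0.png

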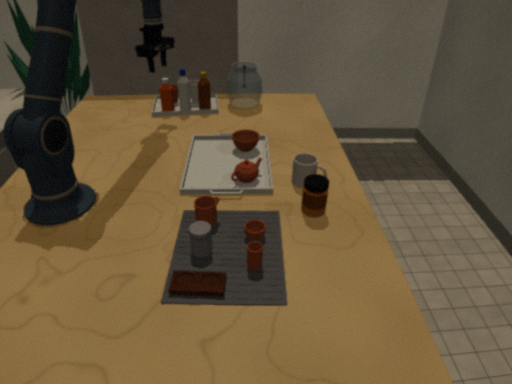

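View pics/wrist0.png

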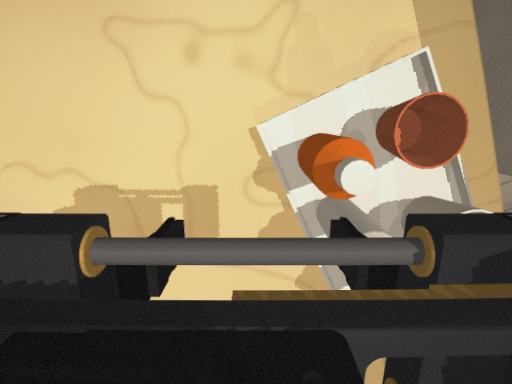

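```bash
cat > h.py <<'E'
import numpy as np, cv2
from workcell import manip
def cam(n):
    d=manip.get_image(n); return d
def undist(d,px):
    px=np.asarray(px,float).reshape(-1,1,2)
    return cv2.undistortPoints(px,np.array(d["camera_matrix"]),np.array([d["k1"],0,0,0,0.]),criteria=(3,50,1e-10)).reshape(-1,2) if False else cv2.undistortPoints(px,np.array(d["camera_matrix"]),np.array([d["k1"],0,0,0.])).reshape(-1,2)
def ray(d,px):
    u=undist(d,px); V=np.array(d["view"]); R=V[:3,:3]; c=-R.T@V[:3,3]
    dirs=np.c_[u[:,0],-u[:,1],-np.ones(len(u))]@R
    return c,dirs
def plane(d,px,z):
    c,D=ray(d,px); t=(z-c[2])/D[:,2]; return c+t[:,None]*D
def proj(d,P):
    P=np.atleast_2d(np.asarray(P,float)); V=np.array(d["view"])
    C=P@V[:3,:3].T+V[:3,3]; x=C[:,0]/-C[:,2]; y=-C[:,1]/-C[:,2]
    f=1+d["k1"]*(x*x+y*y); K=np.array(d["camera_matrix"])
    return np.c_[K[0,0]*x*f+K[0,2],K[1,1]*y*f+K[1,2]]
E
python3 - <<'E'
import cv2
t=cv2.imread('pics/top0.png')
cv2.imwrite('pics/top0a.png',cv2.resize(t[165:285,105:265],None,fx=5,fy=5,interpolation=cv2.INTER_CUBIC))
cv2.imwrite('pics/top0b.png',cv2.resize(t[165:285,265:400],None,fx=5,fy=5,interpolation=cv2.INTER_CUBIC))
E
```

```text
(no output)
```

View pics/top0a.png

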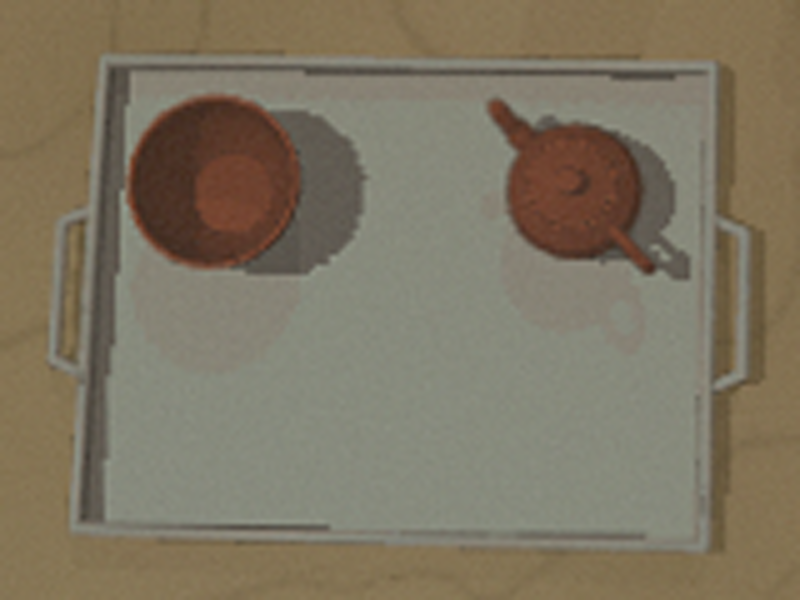

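View pics/top0b.png

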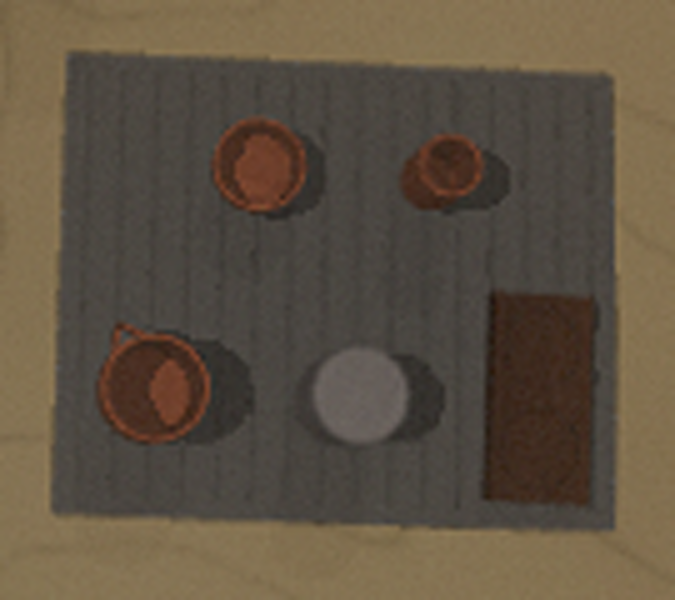

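```bash
cat > m0.py <<'E'
from h import *
d=cam("top"); s=cam("side")
def a(p,o): return (np.array(p,float)+.5)/5-.5+np.array(o)
A=(105,165);B=(265,165)
def circ(name,l,r,t,b,o,z,true):
    px=a([[l,(t+b)/2],[r,(t+b)/2],[(l+r)/2,t],[(l+r)/2,b],[(l+r)/2,(t+b)/2]],o)
    P=plane(d,px,z)
    print(name,np.round(P[4],4),'diam',np.round([np.linalg.norm(P[0]-P[1]),np.linalg.norm(P[2]-P[3])],4),true,'r',round(np.hypot(*P[4][:2]),3)); return P[4]
bo=circ('bowl',128,300,95,268,A,.060,.104)
te=circ('teapot',508,640,122,258,A,.04,.082)
circ('low',212,308,117,214,B,.04,.056)
circ('tall',417,483,133,198,B,.068,.038)
pi=circ('pitch',98,211,333,444,B,.072,.062)
circ('caddy',313,410,345,446,B,.079,.056)
lip=plane(d,a([[120,325]],B),.073)[0]; print('lip',lip, np.degrees(np.arctan2(*(lip-pi)[[1,0]])))
c=plane(d,a([[490,291],[594,295],[590,507],[484,500]],B),.020); print('saucer',c.mean(0),np.round(np.linalg.norm(c-np.roll(c,-1,0),axis=1),4)); v=c[0]+c[1]-c[2]-c[3]; print('ang',np.degrees(np.arctan2(v[1],v[0])))
t=plane(d,a([[104,55],[718,63],[709,551],[70,533]],A),.022); print('tray',np.round(t,4),t.mean(0),np.linalg.norm(t-np.roll(t,-1,0),axis=1))
for i,j in((0,1),(3,2),(3,0),(2,1)):
    v=t[i]-t[j] if i in(0,) or (i,j)==(3,2) else t[j]-t[i]; print(np.degrees(np.arctan2(v[1],v[0])))
v=bo-te; print('row',np.linalg.norm(v[:2]),np.degrees(np.arctan2(v[1],v[0])))
c1,D1=ray(d,[[0,0]]);print(c1)
E
python3 m0.py
```

```text
bowl [0.5758 0.3351 0.06  ] diam [0.1031 0.1026] 0.104 r 0.666
teapot [0.5746 0.125  0.04  ] diam [0.078 0.081] 0.082 r 0.588
low [ 0.5897 -0.1617  0.04  ] diam [0.057 0.058] 0.056 r 0.611
tall [ 0.5853 -0.2686  0.068 ] diam [0.0388 0.0382] 0.038 r 0.644
pitch [ 0.457  -0.0947  0.072 ] diam [0.0639 0.0625] 0.062 r 0.467
caddy [ 0.4524 -0.2108  0.079 ] diam [0.0551 0.0567] 0.056 r 0.499
lip [ 0.49280363 -0.07541865  0.073     ] 28.259078568715815
saucer [ 0.45327179 -0.3295263   0.02      ] [0.0637 0.1262 0.064  0.124 ]
ang -3.5024668041416414
tray [[0.6599 0.4188 0.022 ]
 [0.655  0.041  0.022 ]
 [0.3649 0.0446 0.022 ]
 [0.3699 0.4245 0.022 ]] [0.51242449 0.23220455 0.022     ] [0.37779883 0.2900691  0.37988168 0.29001741]
89.24919854381707
89.24045914021768
-1.1286382327923896
-0.7171547896650401
row 0.21015723202419964 89.6648334278467
[0.39489701 0.01248327 1.24491759]
```

```bash
cat >> h.py <<'E'
from scipy.spatial.transform import Rotation as Ro
def down(yaw):  # tool x at yaw, z down
    return Ro.from_euler('z',yaw)*Ro.from_euler('x',np.pi)
def yaw_of(q):
    x=Ro.from_quat(q).apply([1,0,0]); return np.arctan2(x[1],x[0])
def plan(wps,step=.045,rot=.14,rnd=4,show=True):
    """wps: (x,y,z,yawdeg or None) ; prints rows in tool axes"""
    s=manip.get_state(); p=np.array(s["tcp_pos"]);R=Ro.from_quat(s["eef_rot"]); yw=yaw_of(s["eef_rot"])
    print('now',np.round(p,4),'yaw',round(np.degrees(yw),2),'w',round(s['width'],4),'t',round(s['time'],2),'F',np.round(s['contact_force'],1))
    n=0
    for w in wps:
        tgt=np.array(w[:3]); ty=yw if w[3] is None else np.radians(w[3])
        dyaw=(ty-yw+np.pi)%(2*np.pi)-np.pi
        N=max(int(np.ceil(np.linalg.norm(tgt-p)/step)),int(np.ceil(abs(dyaw)/rot)),1)
        p0,y0=p.copy(),yw
        for i in range(1,N+1):
            G=p0+(tgt-p0)*i/N; Y=y0+dyaw*i/N
            off=np.round(R.inv().apply(G-p),rnd)
            tw=np.round((R.inv()*down(Y)).as_rotvec(),3)
            n+=1; print(n,off.tolist(),tw.tolist())
            p=p+R.apply(off); R=R*Ro.from_rotvec(tw); 
        yw=ty
    print('end',np.round(p,4),np.round(np.degrees(yaw_of(R.as_quat())),2))
E
python3 - <<'E'
from h import *
plan([(.44,.40,.25,None),(.4524,-.2108,.20,-0.85)])
d=cam("wrist"); s=manip.get_state(); c,_=ray(d,[[256,192]]); R=Ro.from_quat(s["eef_rot"]); print(R.inv().apply(c-s["tcp_pos"]), R.inv().apply(-np.array(d["view"])[2,:3]))
E
```

```text
now [0.2192 0.6382 0.2918] yaw 71.05 w 0.0871 t 0.25 F [-0.3 -0.4  0.3]
1 [-0.0192, 0.0358, 0.0052] [0.0, 0.001, 0.0]
2 [-0.0192, 0.0358, 0.0053] [0.0, -0.0, 0.0]
3 [-0.0192, 0.0357, 0.0052] [0.0, -0.0, 0.0]
4 [-0.0192, 0.0358, 0.0052] [0.0, -0.0, 0.0]
5 [-0.0192, 0.0358, 0.0052] [0.0, -0.0, 0.0]
6 [-0.0192, 0.0358, 0.0052] [0.0, -0.0, 0.0]
7 [-0.0192, 0.0358, 0.0053] [0.0, -0.0, 0.0]
8 [-0.0192, 0.0357, 0.0052] [0.0, -0.0, 0.0]
9 [-0.041, 0.015, 0.0036] [0.0, -0.0, 0.09]
10 [-0.0394, 0.0186, 0.0035] [0.0, -0.0, 0.089]
11 [-0.0377, 0.0221, 0.0036] [0.0, -0.0, 0.09]
12 [-0.0355, 0.0254, 0.0036] [0.0, -0.0, 0.09]
13 [-0.0331, 0.0284, 0.0035] [0.0, -0.0, 0.089]
14 [-0.0304, 0.0313, 0.0036] [-0.0, -0.0, 0.09]
15 [-0.0275, 0.0339, 0.0036] [-0.0, -0.0, 0.089]
16 [-0.0244, 0.0362, 0.0035] [-0.0, -0.0, 0.09]
17 [-0.021, 0.0382, 0.0036] [-0.0, -0.0, 0.09]
18 [-0.0175, 0.04, 0.0036] [-0.0, -0.0, 0.089]
19 [-0.0139, 0.0413, 0.0035] [-0.0, -0.0, 0.09]
20 [-0.0101, 0.0425, 0.0036] [-0.0, -0.0, 0.09]
21 [-0.0062, 0.0432, 0.0036] [-0.0, -0.0, 0.089]
22 [-0.0024, 0.0436, 0.0035] [-0.0, -0.0, 0.09]
end [ 0.4524 -0.2108  0.2   ] -0.86
[-0.00064273 -0.06559558 -0.0933934 ] [2.90549840e-04 2.44056741e-01 9.69760910e-01]
```

>>> move_arm(rows=[{"offset": [-0.019, 0.036, 0.005], "twist": [0, 0, 0], "grip": 0.087}, {"offset": [-0.019, 0.036, 0.005], "twist": [0, 0, 0], "grip": 0.087}, {"offset": [-0.019, 0.036, 0.005], "twist": [0, 0, 0], "grip": 0.087}, {"offset": [-0.019, 0.036, 0.005], "twist": [0, 0, 0], "grip": 0.087}, {"offset": [-0.019, 0.036, 0.005], "twist": [0, 0, 0], "grip": 0.087}, {"offset": [-0.019, 0.036, 0.005], "twist": [0, 0, 0], "grip": 0.087}, {"offset": [-0.019, 0.036, 0.005], "twist": [0, 0, 0], "grip": 0.087}, {"offset": [-0.019, 0.036, 0.005], "twist": [0, 0, 0], "grip": 0.087}])

```text
time: 1.1
tcp_pos: [0.4432, 0.3998, 0.2522]
eef_rot: [0.814, 0.581, 0.0, -0.0]
contact_force: [0.4, 0.9, -0.1]
width: 0.0874
```

>>> move_arm(rows=[{"offset": [-0.041, 0.015, 0.0036], "twist": [0, 0, 0.09], "grip": 0.087}, {"offset": [-0.0395, 0.0185, 0.0036], "twist": [0, 0, 0.09], "grip": 0.087}, {"offset": [-0.0375, 0.022, 0.0036], "twist": [0, 0, 0.09], "grip": 0.087}, {"offset": [-0.0355, 0.0255, 0.0036], "twist": [0, 0, 0.09], "grip": 0.087}, {"offset": [-0.033, 0.0285, 0.0036], "twist": [0, 0, 0.09], "grip": 0.087}, {"offset": [-0.0305, 0.0315, 0.0036], "twist": [0, 0, 0.09], "grip": 0.087}, {"offset": [-0.0275, 0.034, 0.0036], "twist": [0, 0, 0.09], "grip": 0.087}, {"offset": [-0.0245, 0.036, 0.0036], "twist": [0, 0, 0.09], "grip": 0.087}])

```text
time: 1.9
tcp_pos: [0.4488, 0.0503, 0.2236]
eef_rot: [0.967, 0.255, 0.001, -0.0]
contact_force: [1.2, -0.2, -0.6]
width: 0.0871
```

```bash
python3 - <<'E'
from h import *
plan([(.4524,-.2108,.20,-0.85)])
E
```

```text
now [0.4488 0.0503 0.2236] yaw 29.6 w 0.0871 t 1.9 F [ 1.2 -0.2 -0.6]
1 [-0.021, 0.0381, 0.0039] [0.0, -0.001, 0.089]
2 [-0.0175, 0.0399, 0.004] [-0.0, -0.0, 0.088]
3 [-0.0139, 0.0412, 0.0039] [-0.0, -0.0, 0.089]
4 [-0.0102, 0.0423, 0.0039] [-0.0, -0.0, 0.088]
5 [-0.0065, 0.0431, 0.004] [-0.0, -0.0, 0.089]
6 [-0.0026, 0.0434, 0.0039] [-0.0, -0.0, 0.088]
end [ 0.4524 -0.2108  0.2   ] -0.83
```

>>> move_arm(rows=[{"offset": [-0.021, 0.038, 0.004], "twist": [0, 0, 0.089], "grip": 0.087}, {"offset": [-0.0175, 0.04, 0.004], "twist": [0, 0, 0.089], "grip": 0.087}, {"offset": [-0.014, 0.041, 0.004], "twist": [0, 0, 0.089], "grip": 0.087}, {"offset": [-0.01, 0.0425, 0.004], "twist": [0, 0, 0.089], "grip": 0.087}, {"offset": [-0.0065, 0.043, 0.004], "twist": [0, 0, 0.088], "grip": 0.087}, {"offset": [-0.0025, 0.0435, 0.004], "twist": [0, 0, 0.088], "grip": 0.087}, {"offset": [0, 0, 0], "twist": [0, 0, 0], "grip": 0.087}, {"offset": [0, 0, 0], "twist": [0, 0, 0], "grip": 0.087}])

```text
time: 2.7
tcp_pos: [0.4531, -0.2098, 0.1993]
eef_rot: [1.0, -0.007, -0.0, -0.0]
contact_force: [-0.3, -0.1, -0.6]
width: 0.0872
```

```bash
python3 - <<'E'
from h import *
d=cam("wrist"); cv2.imwrite("pics/wrist1.png",d["image"][:,:,::-1])
print(proj(d,[[.4524,-.2108,.079]]))
plan([(.4524,-.2108,.20,-0.85)])
E
```

```text
[[255.33599179 209.07854675]]
now [ 0.4533 -0.2085  0.1993] yaw -0.65 w 0.087 t 2.75 F [0.  0.1 0.6]
1 [-0.0009, 0.0023, -0.0007] [-0.001, 0.0, 0.003]
end [ 0.4524 -0.2108  0.2   ] -0.82
```

View pics/wrist1.png

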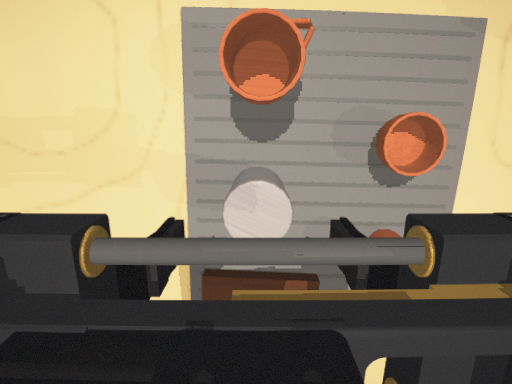

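```bash
python3 - <<'E'
from h import *
d=cam("wrist")
P=plane(d,[[262.5,55.5]],.072)[0]; L=plane(d,[[312,22]],.073)[0]
print('pitcher',P,'lip',L,np.degrees(np.arctan2(L[1]-P[1],L[0]-P[0])),np.hypot(*(L-P)[:2]))
print('low',plane(d,[[411,144]],.040),'caddy',plane(d,[[257.5,210]],.079))
plan([(.4530,-.2105,.15,-0.85),(.4530,-.2105,.090,-.85)],step=.02)
E
```

```text
pitcher [ 0.45900866 -0.09824504  0.072     ] lip [ 0.49321134 -0.0771683   0.073     ] 31.64264339894869 0.04017527115583452
low [[ 0.58852069 -0.16382284  0.04      ]] caddy [[ 0.45431348 -0.21014898  0.079     ]]
now [ 0.4535 -0.2078  0.1993] yaw -0.57 w 0.087 t 2.8 F [-0.   0.4 -0.4]
1 [-0.0002, 0.0009, 0.0164] [-0.001, 0.0, 0.002]
2 [-0.0001, 0.0009, 0.0165] [-0.0, 0.0, 0.001]
3 [-0.0002, 0.0009, 0.0164] [-0.0, 0.0, 0.002]
4 [0.0, 0.0, 0.02] [-0.0, 0.0, -0.0]
5 [0.0, 0.0, 0.02] [-0.0, 0.0, -0.0]
6 [0.0001, 0.0, 0.02] [-0.0, 0.0, -0.0]
end [ 0.453  -0.2105  0.09  ] -0.85
```

>>> move_arm(rows=[{"offset": [0, 0, 0.016], "twist": [0, 0, 0], "grip": 0.087}, {"offset": [0, 0, 0.016], "twist": [0, 0, 0], "grip": 0.087}, {"offset": [0, 0, 0.016], "twist": [0, 0, 0], "grip": 0.087}, {"offset": [0, 0, 0.015], "twist": [0, 0, 0], "grip": 0.087}, {"offset": [0, 0, 0], "twist": [0, 0, 0], "grip": 0.087}, {"offset": [0, 0, 0], "twist": [0, 0, 0], "grip": 0.087}, {"offset": [0, 0, 0], "twist": [0, 0, 0], "grip": 0.087}, {"offset": [0, 0, 0], "twist": [0, 0, 0], "grip": 0.087}])

```text
time: 3.6
tcp_pos: [0.4539, -0.2089, 0.1372]
eef_rot: [1.0, -0.006, 0.001, 0.0]
contact_force: [0.4, -0.0, 0.9]
width: 0.0869
```

```bash
python3 - <<'E'
from h import *
plan([(.4530,-.2105,.090,-.85)],step=.02)
d=cam("wrist"); cv2.imwrite("pics/wrist2.png",d["image"][:,:,::-1])
for i in range(1):
    print(plane(d,[[257,190]],.079)); s=manip.get_state();print(s['tcp_pos'])
E
```

```text
now [ 0.4539 -0.2089  0.1372] yaw -0.65 w 0.0869 t 3.6 F [ 0.4 -0.   0.9]
1 [-0.0003, 0.0005, 0.0157] [0.0, -0.002, 0.001]
2 [-0.0003, 0.0005, 0.0158] [0.0, 0.0, 0.001]
3 [-0.0003, 0.0006, 0.0157] [0.0, 0.0, 0.001]
end [ 0.453  -0.2105  0.09  ] -0.82
[[ 0.45494822 -0.17985476  0.079     ]]
[ 0.45378214 -0.20902203  0.13712664]
```

View pics/wrist2.png

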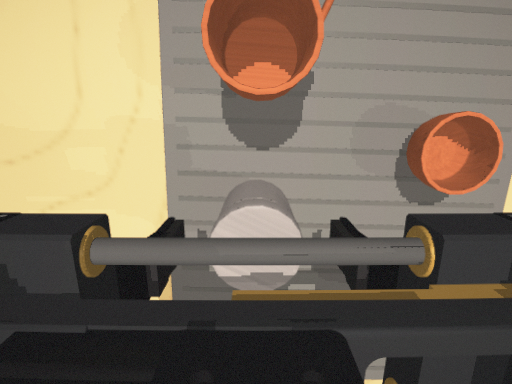

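>>> move_arm(grip_force=25, rows=[{"offset": [-0.0005, 0.0005, 0.015], "twist": [0, 0, 0], "grip": 0.087}, {"offset": [0, 0.001, 0.015], "twist": [0, 0, 0], "grip": 0.087}, {"offset": [0, 0, 0.015], "twist": [0, 0, 0], "grip": 0.087}, {"offset": [0, 0, 0.002], "twist": [0, 0, 0], "grip": 0.087}, {"offset": [0, 0, 0], "twist": [0, 0, 0], "grip": 0.087}, {"offset": [0, 0, 0], "twist": [0, 0, 0], "grip": 0.06}, {"offset": [0, 0, 0], "twist": [0, 0, 0], "grip": 0.045}, {"offset": [0, 0, 0], "twist": [0, 0, 0], "grip": 0.045}])

```text
time: 4.45
tcp_pos: [0.4532, -0.2106, 0.09]
eef_rot: [1.0, -0.006, 0.001, 0.0]
contact_force: [0.4, -0.0, -0.3]
width: 0.0708
```

```bash
python3 - <<'E'
from h import *
plan([(.4530,-.2105,.090,-.85)],step=.02)
plan([(.4530,-.2105,.200,None)],step=.04)
plan([(.4530,-.2105,.200,None),(.575,.230,.200,-.85)],step=.045)
E
```

```text
now [ 0.4532 -0.2106  0.09  ] yaw -0.69 w 0.0708 t 4.45 F [ 0.4 -0.  -0.3]
1 [-0.0002, -0.0001, -0.0] [0.0, -0.001, 0.003]
end [ 0.453  -0.2105  0.09  ] -0.86
now [ 0.4532 -0.2106  0.09  ] yaw -0.69 w 0.0708 t 4.45 F [ 0.4 -0.  -0.3]
1 [-0.0, -0.0, -0.0367] [0.0, -0.001, -0.0]
2 [-0.0001, -0.0001, -0.0367] [0.0, -0.0, -0.0]
3 [-0.0, -0.0, -0.0366] [0.0, -0.0, -0.0]
end [ 0.453  -0.2105  0.2   ] -0.69
now [ 0.4532 -0.2106  0.09  ] yaw -0.69 w 0.0708 t 4.45 F [ 0.4 -0.  -0.3]
1 [-0.0, -0.0, -0.0367] [0.0, -0.001, -0.0]
2 [-0.0001, -0.0001, -0.0367] [0.0, -0.0, -0.0]
3 [-0.0, -0.0, -0.0366] [0.0, -0.0, -0.0]
4 [0.0106, -0.0402, -0.0] [0.0, -0.0, 0.0]
5 [0.0106, -0.0402, -0.0] [0.0, -0.0, 0.001]
6 [0.0106, -0.0401, -0.0] [0.0, -0.0, -0.0]
7 [0.0106, -0.0402, -0.0] [0.0, -0.0, 0.0]
8 [0.0105, -0.0402, -0.0001] [0.0, -0.0, 0.0]
9 [0.0106, -0.0402, 0.0] [0.0, -0.0, 0.001]
10 [0.0105, -0.0402, 0.0] [0.0, -0.0, -0.0]
11 [0.0106, -0.0402, 0.0] [0.0, -0.0, 0.0]
12 [0.0105, -0.0402, 0.0] [0.0, -0.0, 0.0]
13 [0.0105, -0.0402, -0.0] [0.0, -0.0, 0.001]
14 [0.0105, -0.0402, -0.0] [0.0, -0.0, -0.0]
end [0.575 0.23  0.2  ] -0.86
```

Fingers move at about 5–6 cm/s; still closing. I close fully, then lift slightly.

>>> move_arm(rows=[{"offset": [0, 0, 0], "twist": [0, 0, 0], "grip": 0.045}, {"offset": [0, 0, 0], "twist": [0, 0, 0], "grip": 0.045}, {"offset": [0, 0, 0], "twist": [0, 0, 0], "grip": 0.045}, {"offset": [0, 0, 0], "twist": [0, 0, 0], "grip": 0.045}, {"offset": [0, 0, 0], "twist": [0, 0, 0], "grip": 0.045}, {"offset": [0, 0, 0], "twist": [0, 0, 0], "grip": 0.045}, {"offset": [0, 0, -0.01], "twist": [0, 0, 0], "grip": 0.045}, {"offset": [0, 0, -0.02], "twist": [0, 0, 0], "grip": 0.045}])

```text
time: 5.25
tcp_pos: [0.4515, -0.2101, 0.1188]
eef_rot: [1.0, -0.006, -0.002, -0.001]
contact_force: [0.7, -1.1, -1.4]
width: 0.0546
```

```bash
python3 - <<'E'
from h import *
plan([(.4530,-.2105,.200,None),(.575,.230,.200,-.85)],step=.045)
d=cam("side"); cv2.imwrite("pics/side1.png",cv2.resize(d["image"][150:320,130:340,::-1],None,fx=3,fy=3))
E
```

```text
now [ 0.4515 -0.2101  0.1188] yaw -0.7 w 0.0546 t 5.25 F [ 0.7 -1.1 -1.4]
1 [0.0006, 0.0002, -0.0406] [-0.001, 0.004, -0.0]
2 [0.0008, 0.0002, -0.0406] [-0.0, 0.0, -0.0]
3 [0.0106, -0.0402, 0.0] [-0.0, 0.0, 0.0]
4 [0.0106, -0.0402, 0.0] [-0.0, 0.0, 0.0]
5 [0.0106, -0.0401, 0.0] [-0.0, 0.0, 0.001]
6 [0.0106, -0.0402, 0.0] [-0.0, 0.0, -0.0]
7 [0.0105, -0.0402, 0.0] [-0.0, 0.0, 0.0]
8 [0.0106, -0.0402, 0.0] [-0.0, 0.0, 0.0]
9 [0.0105, -0.0402, 0.0] [-0.0, 0.0, 0.001]
10 [0.0105, -0.0402, 0.0] [-0.0, 0.0, -0.0]
11 [0.0106, -0.0402, 0.0] [-0.0, 0.0, 0.0]
12 [0.0105, -0.0402, 0.0] [-0.0, 0.0, 0.0]
13 [0.0105, -0.0402, 0.0] [-0.0, 0.0, 0.001]
end [0.575 0.23  0.2  ] -0.87
```

View pics/side1.png

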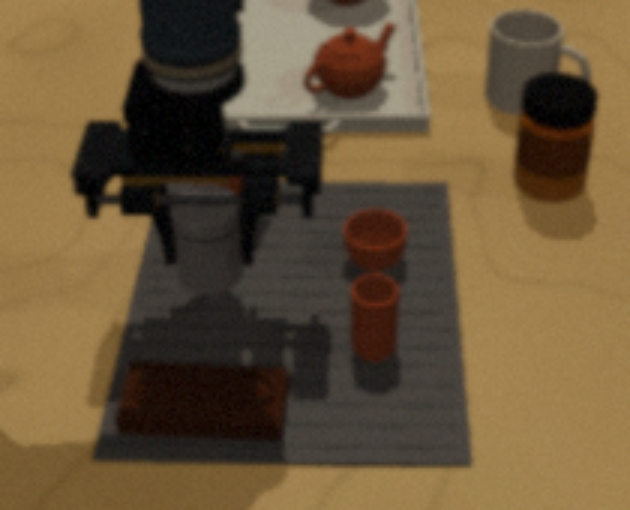

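>>> move_arm(rows=[{"offset": [0.0005, 0, -0.04], "twist": [0, 0, 0], "grip": 0.045}, {"offset": [0.001, 0, -0.04], "twist": [0, 0, 0], "grip": 0.045}, {"offset": [0.0105, -0.04, 0], "twist": [0, 0, 0], "grip": 0.045}, {"offset": [0.0105, -0.04, 0], "twist": [0, 0, 0], "grip": 0.045}, {"offset": [0.0105, -0.04, 0], "twist": [0, 0, 0], "grip": 0.045}, {"offset": [0.0105, -0.04, 0], "twist": [0, 0, 0], "grip": 0.045}, {"offset": [0.0105, -0.04, 0], "twist": [0, 0, 0], "grip": 0.045}, {"offset": [0.0105, -0.04, 0], "twist": [0, 0, 0], "grip": 0.045}])

```text
time: 6.1
tcp_pos: [0.52, 0.0302, 0.1995]
eef_rot: [1.0, -0.006, -0.0, -0.0]
contact_force: [-0.2, 1.4, -0.7]
width: 0.0545
```

>>> move_arm(rows=[{"offset": [0.0105, -0.04, 0], "twist": [0, 0, 0], "grip": 0.045}, {"offset": [0.0105, -0.04, 0], "twist": [0, 0, 0], "grip": 0.045}, {"offset": [0.0105, -0.04, 0], "twist": [0, 0, 0], "grip": 0.045}, {"offset": [0.0105, -0.04, 0], "twist": [0, 0, 0], "grip": 0.045}, {"offset": [0.0105, -0.036, 0], "twist": [0, 0, 0], "grip": 0.045}, {"offset": [0, 0, 0], "twist": [0, 0, 0], "grip": 0.045}, {"offset": [0, 0, 0], "twist": [0, 0, 0], "grip": 0.045}, {"offset": [0, 0, 0], "twist": [0, 0, 0], "grip": 0.045}])

```text
time: 6.9
tcp_pos: [0.5747, 0.2224, 0.1992]
eef_rot: [1.0, -0.007, -0.0, 0.001]
contact_force: [-0.2, -0.7, -0.6]
width: 0.0545
```

```bash
python3 - <<'E'
from h import *
plan([(.575,.230,.1,-.85)],step=.045)
d=cam("wrist"); cv2.imwrite("pics/wrist3.png",d["image"][:,:,::-1])
d=cam("top"); cv2.imwrite("pics/top3.png",cv2.resize(d["image"][80:285,105:300,::-1],None,fx=3,fy=3))
E
```

```text
now [0.5747 0.2224 0.1992] yaw -0.79 w 0.0545 t 6.9 F [-0.2 -0.7 -0.6]
1 [0.0001, -0.0026, 0.0331] [0.001, 0.001, 0.0]
2 [0.0, -0.0025, 0.033] [0.0, -0.0, 0.001]
3 [0.0001, -0.0026, 0.0331] [0.0, -0.0, 0.0]
end [0.575 0.23  0.1  ] -0.84
```

View pics/wrist3.png

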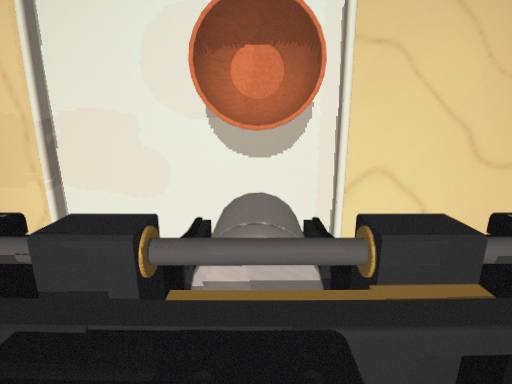

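View pics/top3.png

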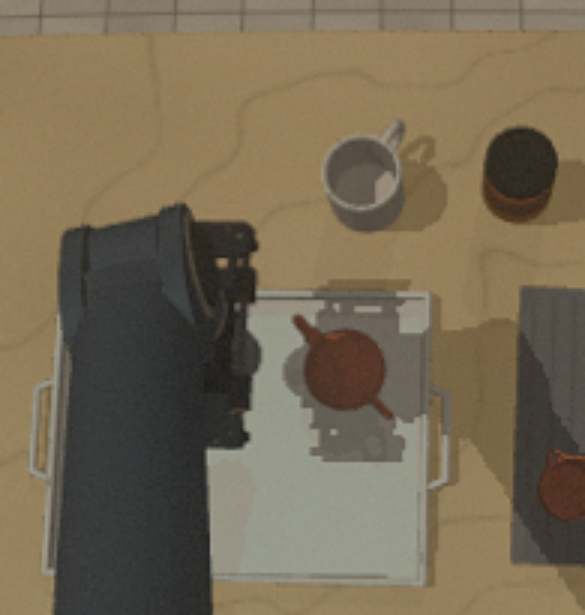

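```bash
python3 - <<'E'
from h import *
d=cam("wrist")
P=plane(d,[[189,61],[326,61],[257.5,129]],.060);print(P,(P[0]+P[1])/2, P[2]+[0,.052,0])
plan([(.575,.230,.12,-.85),(.575,.230,.0905,-.85)],step=.025)
E
```

```text
[[0.52611964 0.33179681 0.06      ]
 [0.62875047 0.33036548 0.06      ]
 [0.57676845 0.2810244  0.06      ]] [0.57743505 0.33108114 0.06      ] [0.57676845 0.3330244  0.06      ]
now [0.575  0.2224 0.1996] yaw -0.82 w 0.0541 t 7.05 F [ 0.2  0.2 -0.9]
1 [-0.0, -0.0019, 0.0199] [0.0, 0.0, 0.0]
2 [-0.0, -0.0019, 0.0199] [0.0, 0.0, 0.0]
3 [-0.0001, -0.0019, 0.0199] [0.0, 0.0, 0.0]
4 [0.0, -0.0019, 0.0199] [0.0, 0.0, 0.001]
5 [0.0, -0.0, 0.0147] [0.0, 0.0, -0.0]
6 [0.0, -0.0, 0.0148] [0.0, 0.0, -0.0]
end [0.575  0.23   0.0905] -0.87
```

>>> move_arm(rows=[{"offset": [0, -0.0018, 0.02], "twist": [0, 0, 0], "grip": 0.045}, {"offset": [0, -0.0018, 0.02], "twist": [0, 0, 0], "grip": 0.045}, {"offset": [0, -0.0018, 0.02], "twist": [0, 0, 0], "grip": 0.045}, {"offset": [0.0005, -0.0016, 0.02], "twist": [0, 0, 0], "grip": 0.045}, {"offset": [0, 0, 0.014], "twist": [0, 0, 0], "grip": 0.045}, {"offset": [0, 0, 0.01], "twist": [0, 0, 0], "grip": 0.045}, {"offset": [0, 0, 0.002], "twist": [0, 0, 0], "grip": 0.045}, {"offset": [0, 0, 0], "twist": [0, 0, 0], "grip": 0.045}])

```text
time: 7.85
tcp_pos: [0.5759, 0.2307, 0.0936]
eef_rot: [1.0, -0.006, 0.0, -0.0]
contact_force: [0.2, -0.6, -1.0]
width: 0.0547
```

```bash
python3 - <<'E'
from h import *
plan([(.5757,.2295,.0902,-.85)],step=.045)
E
```

```text
now [0.5759 0.2307 0.0936] yaw -0.72 w 0.0547 t 7.85 F [ 0.2 -0.6 -1. ]
1 [-0.0002, 0.0012, 0.0034] [-0.0, -0.0, 0.002]
end [0.5757 0.2295 0.0902] -0.83
```

>>> move_arm(rows=[{"offset": [0, 0.001, 0.002], "twist": [0, 0, 0], "grip": 0.045}, {"offset": [0, 0, 0.001], "twist": [0, 0, 0], "grip": 0.045}, {"offset": [0, 0, 0.0005], "twist": [0, 0, 0], "grip": 0.045}, {"offset": [0, 0, 0], "twist": [0, 0, 0], "grip": 0.045}, {"offset": [0, 0, 0], "twist": [0, 0, 0], "grip": 0.045}, {"offset": [0, 0, 0], "twist": [0, 0, 0], "grip": 0.045}, {"offset": [0, 0, 0], "twist": [0, 0, 0], "grip": 0.045}, {"offset": [0, 0, 0], "twist": [0, 0, 0], "grip": 0.045}])

```text
time: 8.65
tcp_pos: [0.5756, 0.23, 0.0899]
eef_rot: [1.0, -0.006, 0.0, -0.0]
contact_force: [-0.1, -0.5, -1.8]
width: 0.0544
```

>>> move_arm(rows=[{"offset": [0, 0, 0.0005], "twist": [0, 0, 0], "grip": 0.045}, {"offset": [0, 0, 0.0005], "twist": [0, 0, 0], "grip": 0.045}, {"offset": [0, 0, 0], "twist": [0, 0, 0], "grip": 0.045}, {"offset": [0, 0, 0], "twist": [0, 0, 0], "grip": 0.045}, {"offset": [0, 0, 0], "twist": [0, 0, 0], "grip": 0.07}, {"offset": [0, 0, 0], "twist": [0, 0, 0], "grip": 0.075}, {"offset": [0, 0, 0], "twist": [0, 0, 0], "grip": 0.075}, {"offset": [0, 0, 0], "twist": [0, 0, 0], "grip": 0.075}])

```text
time: 9.45
tcp_pos: [0.5755, 0.23, 0.0887]
eef_rot: [1.0, -0.006, -0.0, 0.0]
contact_force: [0.1, 0.2, 1.1]
width: 0.0731
```

```bash
python3 - <<'E'
from h import *
plan([(.5757,.2295,.19,-.85),(.46,-.3295,.19,-93.5)],step=.045)
E
```

```text
now [0.5755 0.23   0.0887] yaw -0.69 w 0.0731 t 9.45 F [0.1 0.2 1.1]
1 [0.0, 0.0002, -0.0338] [0.0, 0.0, 0.001]
2 [0.0001, 0.0001, -0.0338] [0.0, 0.0, 0.001]
3 [0.0, 0.0002, -0.0337] [0.0, 0.0, 0.001]
4 [-0.0083, 0.0431, 0.0] [0.0, 0.0, 0.124]
5 [-0.0028, 0.0438, 0.0] [0.0, 0.0, 0.125]
6 [0.0026, 0.0439, 0.0] [0.0, 0.0, 0.124]
7 [0.0081, 0.0431, 0.0] [0.0, 0.0, 0.124]
8 [0.0133, 0.0419, 0.0] [0.0, 0.0, 0.125]
9 [0.0184, 0.0398, 0.0] [0.0, 0.0, 0.124]
10 [0.0232, 0.0373, 0.0] [0.0, 0.0, 0.125]
11 [0.0277, 0.0341, 0.0] [0.0, 0.0, 0.124]
12 [0.0317, 0.0304, 0.0] [0.0, -0.0, 0.124]
13 [0.0352, 0.0263, 0.0] [0.0, -0.0, 0.125]
14 [0.0382, 0.0216, 0.0] [0.0, -0.0, 0.124]
15 [0.0406, 0.0168, 0.0001] [0.0, -0.0, 0.125]
16 [0.0423, 0.0116, -0.0] [0.0, -0.0, 0.124]
end [ 0.46   -0.3295  0.19  ] -93.51
```

>>> move_arm(rows=[{"offset": [0, 0, -0.02], "twist": [0, 0, 0], "grip": 0.075}, {"offset": [0, 0, -0.035], "twist": [0, 0, 0], "grip": 0.075}, {"offset": [0, 0, -0.047], "twist": [0, 0, 0], "grip": 0.075}, {"offset": [-0.008, 0.043, 0], "twist": [0, 0, 0.124], "grip": 0.087}, {"offset": [-0.003, 0.044, 0], "twist": [0, 0, 0.125], "grip": 0.087}, {"offset": [0.0025, 0.044, 0], "twist": [0, 0, 0.124], "grip": 0.087}, {"offset": [0.008, 0.043, 0], "twist": [0, 0, 0.124], "grip": 0.087}, {"offset": [0.0135, 0.042, 0], "twist": [0, 0, 0.125], "grip": 0.087}])

```text
time: 10.25
tcp_pos: [0.5312, 0.0131, 0.191]
eef_rot: [0.949, -0.314, 0.0, -0.0]
contact_force: [0.9, -0.9, -0.3]
width: 0.0869
```

>>> move_arm(rows=[{"offset": [0.0185, 0.04, 0], "twist": [0, 0, 0.124], "grip": 0.087}, {"offset": [0.023, 0.037, 0], "twist": [0, 0, 0.125], "grip": 0.087}, {"offset": [0.0275, 0.034, 0], "twist": [0, 0, 0.124], "grip": 0.087}, {"offset": [0.0315, 0.0305, 0], "twist": [0, 0, 0.124], "grip": 0.087}, {"offset": [0.035, 0.0265, 0], "twist": [0, 0, 0.125], "grip": 0.087}, {"offset": [0.038, 0.0215, 0], "twist": [0, 0, 0.124], "grip": 0.087}, {"offset": [0.0405, 0.017, 0], "twist": [0, 0, 0.125], "grip": 0.087}, {"offset": [0.0425, 0.0115, 0], "twist": [0, 0, 0.124], "grip": 0.087}])

```text
time: 11.05
tcp_pos: [0.4606, -0.3303, 0.1909]
eef_rot: [-0.685, 0.729, -0.0, 0.0]
contact_force: [0.9, 0.1, 0.4]
width: 0.0873
```

```bash
python3 - <<'E'
from h import *
plan([(.4533,-.3295,.1,-93.5)],step=.045)
d=cam("wrist"); cv2.imwrite("pics/wrist4.png",d["image"][:,:,::-1])
d=cam("top"); cv2.imwrite("pics/top4.png",cv2.resize(d["image"][165:285,105:265,::-1],None,fx=5,fy=5,interpolation=cv2.INTER_CUBIC))
E
```

```text
now [ 0.4606 -0.3303  0.1909] yaw -93.6 w 0.0873 t 11.05 F [0.9 0.1 0.4]
1 [-0.0001, 0.0025, 0.0303] [-0.0, 0.0, -0.001]
2 [-0.0001, 0.0024, 0.0303] [-0.0, 0.0, -0.0]
3 [-0.0001, 0.0025, 0.0303] [-0.0, 0.0, -0.001]
end [ 0.4533 -0.3295  0.1   ] -93.49
```

View pics/wrist4.png

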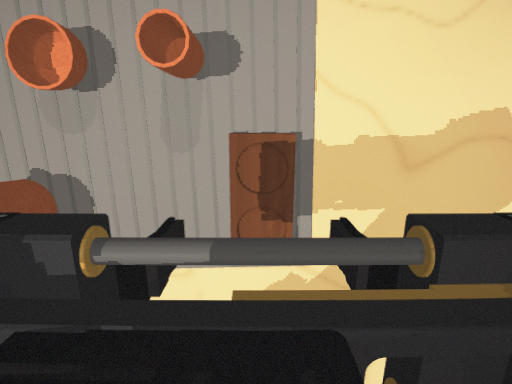

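View pics/top4.png

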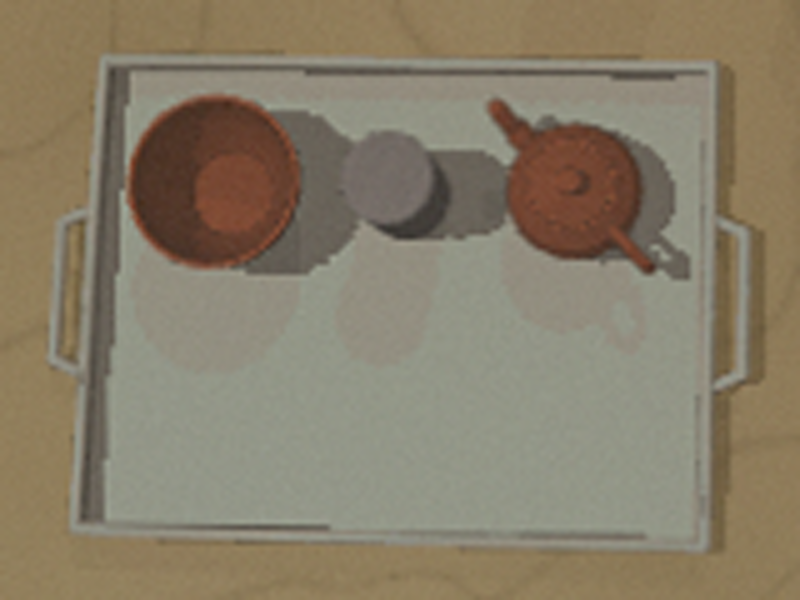

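```bash
python3 - <<'E'
from h import *
d=cam("top"); a=lambda p:(np.array(p,float)+.5)/5-.5+np.array((105,165))
print('caddy',plane(d,a([[389,178.5]]),.079))
d=cam("wrist")
P=plane(d,[[230,133],[295,133],[230,232],[296,230]],.020);print(P,'end mid',(P[0]+P[1])/2,'w',np.linalg.norm(P[0]-P[1]),'mid2',(P[2]+P[3])/2)
print('well',plane(d,[[262,167.5]],.018))
print('tall',plane(d,[[162.5,39.5]],.068),'low',plane(d,[[41,53]],.04))
E
```

```text
caddy [[0.575051 0.227853 0.079   ]]
[[ 0.51647342 -0.31278869  0.02      ]
 [ 0.51278685 -0.37097112  0.02      ]
 [ 0.42205843 -0.30465402  0.02      ]
 [ 0.41999881 -0.36903044  0.02      ]] end mid [ 0.51463014 -0.34187991  0.02      ] w 0.05829910560960627 mid2 [ 0.42102862 -0.33684223  0.02      ]
well [[ 0.48314031 -0.33959094  0.018     ]]
tall [[ 0.58433592 -0.2761863   0.068     ]] low [[ 0.58970619 -0.17015069  0.04      ]]
```

```bash
python3 - <<'E'
from h import *
d=cam("wrist");s=manip.get_state(); print(s['tcp_pos'],s['time'])
cv2.imwrite("pics/wrist5.png",d["image"][:,:,::-1])
c,_=ray(d,[[256,192]]); R=Ro.from_quat(s["eef_rot"]); print(R.inv().apply(c-s["tcp_pos"]), R.inv().apply(-np.array(d["view"])[2,:3]),R.inv().apply(np.array(d["view"])[0,:3]))
im=d["image"].astype(int); 
# red cups
r=(im[:,:,0]>im[:,:,2]*2)&(im[:,:,0]>100)&(im[:,:,1]<im[:,:,0]*.6)
print(d["image"][180,262],d["image"][100,260])
E
```

```text
[ 0.4611487  -0.32825269  0.19050032] 11.3
[ 0.00239587 -0.066369   -0.09373309] [1.05446113e-04 2.44604133e-01 9.69623023e-01] [ 9.99997686e-01  2.05747643e-03 -6.27783265e-04]
[79 51 36] [158 147 137]
```

View pics/wrist5.png

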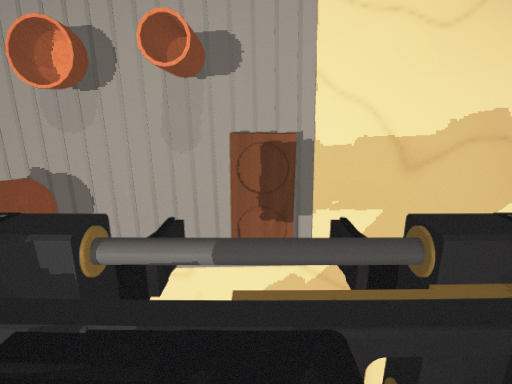

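>>> move_arm(rows=[{"offset": [0.002, 0.0025, 0.02], "twist": [0, 0, 0], "grip": 0.087}, {"offset": [0.001, 0.0025, 0.02], "twist": [0, 0, 0], "grip": 0.087}, {"offset": [0, 0.0025, 0.02], "twist": [0, 0, 0], "grip": 0.087}, {"offset": [0, 0, 0], "twist": [0, 0, 0], "grip": 0.087}, {"offset": [0, 0, 0], "twist": [0, 0, 0], "grip": 0.087}, {"offset": [0, 0, 0], "twist": [0, 0, 0], "grip": 0.087}, {"offset": [0, 0, 0], "twist": [0, 0, 0], "grip": 0.087}, {"offset": [0, 0, 0], "twist": [0, 0, 0], "grip": 0.087}])

```text
time: 12.1
tcp_pos: [0.4539, -0.3315, 0.1316]
eef_rot: [-0.686, 0.727, -0.001, 0.0]
contact_force: [-0.4, 0.6, 0.0]
width: 0.087
```

```bash
python3 - <<'E'
from h import *
d=cam("wrist");s=manip.get_state(); print(s['tcp_pos'],s['time'])
cv2.imwrite("pics/wrist6.png",d["image"][:,:,::-1])
d=cam("top");cv2.imwrite("pics/top6.png",cv2.resize(d["image"][165:285,265:400,::-1],None,fx=4,fy=4,interpolation=cv2.INTER_CUBIC))
E
```

```text
[ 0.45376747 -0.33149745  0.13146328] 12.15
```

View pics/wrist6.png

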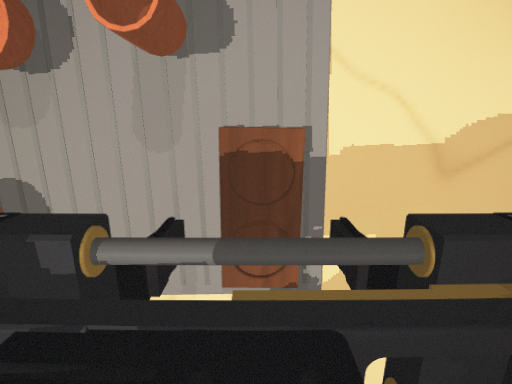

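View pics/top6.png

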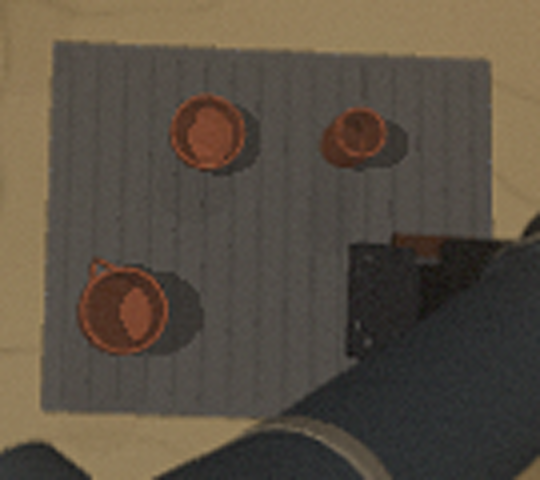

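```bash
python3 - <<'E'
from h import *
d=cam("wrist")
P=plane(d,[[219,127],[304,127],[302,287],[222,287],[262,171]],.020);print(np.round(P,4),P[:4].mean(0))
plan([(.4525,-.335,.081,-93.5)],step=.02)
E
```

```text
[[ 0.5175 -0.3097  0.02  ]
 [ 0.5141 -0.3684  0.02  ]
 [ 0.3898 -0.3646  0.02  ]
 [ 0.3935 -0.301   0.02  ]
 [ 0.485  -0.3377  0.02  ]] [ 0.45372205 -0.33592463  0.02      ]
now [ 0.4536 -0.3315  0.1312] yaw -93.33 w 0.087 t 12.25 F [ 0.3 -0.5  0. ]
1 [0.0012, 0.0003, 0.0167] [-0.001, -0.0, 0.001]
2 [0.0012, 0.0003, 0.0168] [0.0, -0.0, 0.001]
3 [0.0012, 0.0003, 0.0167] [0.0, -0.0, 0.001]
end [ 0.4525 -0.335   0.081 ] -93.5
```

>>> move_arm(grip_force=25, rows=[{"offset": [0.0014, 0, 0.017], "twist": [0, 0, 0], "grip": 0.087}, {"offset": [0.0014, 0, 0.017], "twist": [0, 0, 0], "grip": 0.087}, {"offset": [0.0012, 0, 0.0165], "twist": [0, 0, 0], "grip": 0.087}, {"offset": [0, 0, 0], "twist": [0, 0, 0], "grip": 0.087}, {"offset": [0, 0, 0], "twist": [0, 0, 0], "grip": 0.07}, {"offset": [0, 0, 0], "twist": [0, 0, 0], "grip": 0.055}, {"offset": [0, 0, 0], "twist": [0, 0, 0], "grip": 0.05}, {"offset": [0, 0, 0], "twist": [0, 0, 0], "grip": 0.05}])

```text
time: 13.05
tcp_pos: [0.4535, -0.3356, 0.0809]
eef_rot: [-0.686, 0.727, -0.0, 0.0]
contact_force: [-0.0, 0.1, -1.2]
width: 0.0631
```

>>> move_arm(rows=[{"offset": [0, 0, 0], "twist": [0, 0, 0], "grip": 0.05}, {"offset": [0, 0, 0], "twist": [0, 0, 0], "grip": 0.05}, {"offset": [0, 0, 0], "twist": [0, 0, 0], "grip": 0.05}, {"offset": [0, 0, 0], "twist": [0, 0, 0], "grip": 0.05}, {"offset": [0, 0, 0], "twist": [0, 0, 0], "grip": 0.05}, {"offset": [0, 0, 0], "twist": [0, 0, 0], "grip": 0.05}, {"offset": [0, 0, 0], "twist": [0, 0, 0], "grip": 0.05}, {"offset": [0, 0, 0], "twist": [0, 0, 0], "grip": 0.05}])

```text
time: 13.85
tcp_pos: [0.4535, -0.3354, 0.0809]
eef_rot: [-0.686, 0.727, -0.0, 0.0]
contact_force: [0.0, 1.4, 5.9]
width: 0.0599
```

```bash
python3 - <<'E'
from h import *
s=manip.get_state();p=s['tcp_pos']
plan([(p[0],p[1],.2,None),(.47,-.12,.2,-50),(.465,.125,.2,-0.85)],step=.04,rot=.12)
E
```

```text
now [ 0.4535 -0.3354  0.0809] yaw -93.33 w 0.0599 t 13.85 F [0.  1.4 5.9]
1 [-0.0, -0.0, -0.0397] [-0.001, 0.0, -0.0]
2 [-0.0, -0.0, -0.0397] [0.0, 0.0, 0.0]
3 [-0.0, -0.0, -0.0397] [0.0, 0.0, 0.0]
4 [-0.0309, -0.0006, 0.0] [0.0, 0.0, -0.108]
5 [-0.0306, -0.0039, 0.0] [0.0, 0.0, -0.108]
6 [-0.03, -0.0071, 0.0] [0.0, 0.0, -0.108]
7 [-0.0291, -0.0104, 0.0] [0.0, 0.0, -0.108]
8 [-0.0278, -0.0135, 0.0] [0.0, 0.0, -0.108]
9 [-0.0261, -0.0163, 0.0] [0.0, 0.0, -0.108]
10 [-0.0243, -0.0191, 0.0] [-0.0, 0.0, -0.108]
11 [-0.0239, -0.0192, 0.0] [-0.0, 0.0, -0.107]
12 [-0.0216, -0.0216, 0.0] [-0.0, 0.0, -0.108]
13 [-0.0193, -0.0239, 0.0001] [-0.0, 0.0, -0.107]
14 [-0.0165, -0.0258, -0.0] [-0.0, 0.0, -0.107]
15 [-0.0137, -0.0274, -0.0] [-0.0, 0.0, -0.107]
16 [-0.0108, -0.0287, 0.0] [-0.0, 0.0, -0.108]
17 [-0.0075, -0.0296, 0.0] [-0.0, 0.0, -0.107]
18 [-0.0044, -0.0304, 0.0] [-0.0, 0.0, -0.107]
end [0.465 0.125 0.2  ] -0.85
```

>>> move_arm(rows=[{"offset": [0, 0, -0.01], "twist": [0, 0, 0], "grip": 0.05}, {"offset": [0, 0, -0.03], "twist": [0, 0, 0], "grip": 0.05}, {"offset": [0, 0, -0.04], "twist": [0, 0, 0], "grip": 0.05}, {"offset": [0, 0, -0.04], "twist": [0, 0, 0], "grip": 0.05}, {"offset": [0, 0, 0], "twist": [0, 0, 0], "grip": 0.05}, {"offset": [0, 0, 0], "twist": [0, 0, 0], "grip": 0.05}, {"offset": [0, 0, 0], "twist": [0, 0, 0], "grip": 0.05}, {"offset": [0, 0, 0], "twist": [0, 0, 0], "grip": 0.05}])

```text
time: 14.65
tcp_pos: [0.4526, -0.3348, 0.199]
eef_rot: [-0.686, 0.727, 0.001, -0.0]
contact_force: [0.5, -0.2, -0.9]
width: 0.0599
```

```bash
python3 - <<'E'
from h import *
d=cam("wrist");s=manip.get_state(); print(s['tcp_pos'],s['time'])
cv2.imwrite("pics/wrist7.png",d["image"][:,:,::-1])
plan([(.47,-.12,.2,-50),(.465,.1265,.2,-0.85)],step=.04,rot=.12)
E
```

```text
[ 0.45262598 -0.33491476  0.19912633] 14.7
now [ 0.4526 -0.3349  0.1991] yaw -93.34 w 0.0596 t 14.7 F [ 0.4  0.4 -1.5]
1 [-0.0308, -0.0007, -0.0001] [0.002, 0.001, -0.108]
2 [-0.0305, -0.004, -0.0001] [0.0, 0.0, -0.108]
3 [-0.03, -0.0073, -0.0001] [0.0, 0.0, -0.108]
4 [-0.0289, -0.0104, -0.0002] [0.0, 0.0, -0.108]
5 [-0.0277, -0.0136, -0.0001] [0.0, 0.0, -0.108]
6 [-0.0261, -0.0164, -0.0001] [0.0, 0.0, -0.108]
7 [-0.0241, -0.0191, -0.0001] [0.0, 0.0, -0.108]
8 [-0.024, -0.0193, 0.0] [0.0, 0.0, -0.108]
9 [-0.0218, -0.0218, 0.0] [0.0, 0.0, -0.107]
10 [-0.0193, -0.024, 0.0] [0.0, 0.0, -0.107]
11 [-0.0167, -0.0259, 0.0] [0.0, 0.0, -0.107]
12 [-0.0138, -0.0276, 0.0] [0.0, 0.0, -0.108]
13 [-0.0108, -0.0289, 0.0] [-0.0, 0.0, -0.107]
14 [-0.0076, -0.0299, 0.0] [-0.0, 0.0, -0.107]
15 [-0.0043, -0.0305, 0.0] [-0.0, 0.0, -0.107]
end [0.465  0.1265 0.2   ] -0.86
```

View pics/wrist7.png

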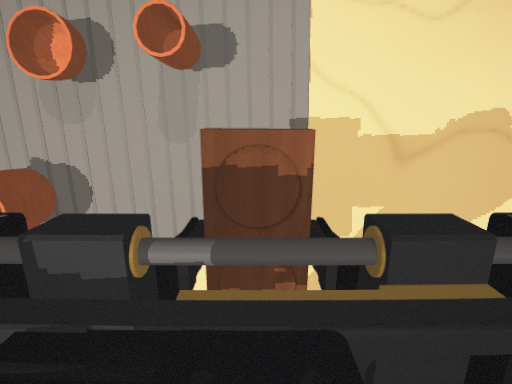

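```bash
python3 - <<'E'
from h import *
d=cam("wrist");s=manip.get_state();R=Ro.from_quat(s["eef_rot"])
P=plane(d,[[202,128.5],[313,128.5],[258,187]],s['tcp_pos'][2]-.061); print(R.inv().apply(P-s['tcp_pos']))
E
```

```text
[[-0.0280221  -0.06262268  0.06089041]
 [ 0.02982402 -0.06266567  0.06084514]
 [ 0.00121949 -0.03134234  0.06093332]]
```

>>> move_arm(rows=[{"offset": [-0.031, -0.0005, 0], "twist": [0, 0, -0.108], "grip": 0.05}, {"offset": [-0.0305, -0.004, 0], "twist": [0, 0, -0.108], "grip": 0.05}, {"offset": [-0.03, -0.0075, 0], "twist": [0, 0, -0.108], "grip": 0.05}, {"offset": [-0.029, -0.0105, 0], "twist": [0, 0, -0.108], "grip": 0.05}, {"offset": [-0.0275, -0.0135, 0], "twist": [0, 0, -0.108], "grip": 0.05}, {"offset": [-0.026, -0.0165, 0], "twist": [0, 0, -0.108], "grip": 0.05}, {"offset": [-0.024, -0.019, 0], "twist": [0, 0, -0.108], "grip": 0.05}, {"offset": [-0.024, -0.0195, 0], "twist": [0, 0, -0.108], "grip": 0.05}])

```text
time: 15.55
tcp_pos: [0.4702, -0.0885, 0.2001]
eef_rot: [0.929, -0.371, -0.0, 0.0]
contact_force: [-0.2, -0.2, -1.4]
width: 0.0597
```

>>> move_arm(rows=[{"offset": [-0.022, -0.022, 0], "twist": [0, 0, -0.107], "grip": 0.05}, {"offset": [-0.019, -0.024, 0], "twist": [0, 0, -0.107], "grip": 0.05}, {"offset": [-0.0165, -0.026, 0], "twist": [0, 0, -0.107], "grip": 0.05}, {"offset": [-0.014, -0.0275, 0], "twist": [0, 0, -0.107], "grip": 0.05}, {"offset": [-0.011, -0.029, 0], "twist": [0, 0, -0.107], "grip": 0.05}, {"offset": [-0.0075, -0.03, 0], "twist": [0, 0, -0.107], "grip": 0.05}, {"offset": [-0.0045, -0.0305, 0], "twist": [0, 0, -0.107], "grip": 0.05}, {"offset": [0, 0, 0], "twist": [0, 0, 0], "grip": 0.05}])

```text
time: 16.35
tcp_pos: [0.4656, 0.1309, 0.1999]
eef_rot: [1.0, -0.004, -0.0, -0.001]
contact_force: [-1.1, 0.2, -1.0]
width: 0.0597
```

```bash
python3 - <<'E'
from h import *
plan([(.465,.1265,.12,-0.85)],step=.03,rot=.12)
d=cam("wrist");s=manip.get_state(); print(s['tcp_pos'],s['time'])
cv2.imwrite("pics/wrist8.png",d["image"][:,:,::-1])
d=cam("top"); cv2.imwrite("pics/top8.png",cv2.resize(d["image"][165:285,105:265,::-1],None,fx=5,fy=5,interpolation=cv2.INTER_CUBIC))
E
```

```text
now [0.4656 0.1309 0.1999] yaw -0.44 w 0.0597 t 16.35 F [-1.1  0.2 -1. ]
1 [-0.0002, 0.0015, 0.0266] [-0.001, 0.001, 0.002]
2 [-0.0002, 0.0015, 0.0266] [-0.0, -0.0, 0.003]
3 [-0.0002, 0.0014, 0.0267] [-0.0, -0.0, 0.002]
end [0.465  0.1265 0.12  ] -0.84
[0.46565545 0.12827995 0.19985036] 16.4
```

View pics/wrist8.png

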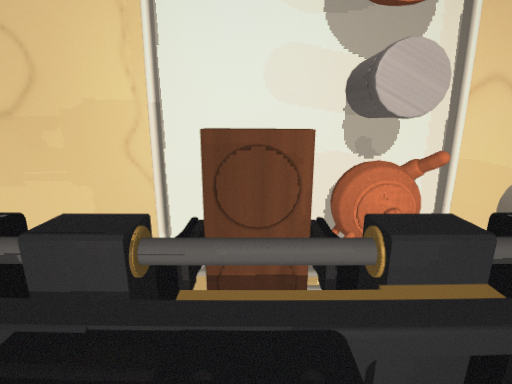

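View pics/top8.png

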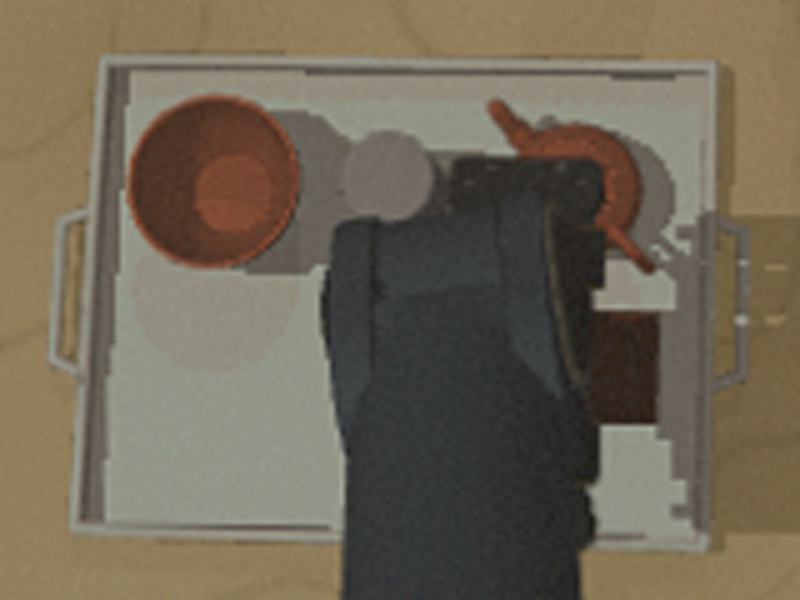

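```bash
python3 - <<'E'
from h import *
d=cam("wrist");s=manip.get_state(); print(np.round(s['tcp_pos'],4))
P=plane(d,[[374,78],[450,78],[411.5,78]],.079);print('caddy',P)
P=plane(d,[[331,203],[421,203],[376,203]],.040);print('teapot',P)
P=plane(d,[[255,128.5],[258,186]],s['tcp_pos'][2]-.061);print('saucer end/well',P)
t=cam("top"); a=lambda p:(np.array(p,float)+.5)/5-.5+np.array((105,165))
P=plane(t,a([[659,312],[657,424]]),s['tcp_pos'][2]-.061);print('top saucer end',P)
E
```

```text
[0.4658 0.1256 0.2   ]
caddy [[0.54952501 0.21990491 0.079     ]
 [0.60373504 0.21975319 0.079     ]
 [0.57611202 0.21978763 0.079     ]]
teapot [[0.53360303 0.11792541 0.04      ]
 [0.61673784 0.11664317 0.04      ]
 [0.57493535 0.11729496 0.04      ]]
saucer end/well [[0.46619255 0.18794761 0.13899573]
 [0.4673277  0.15720407 0.13899573]]
top saucer end [[0.49395744 0.06903922 0.13899573]
 [0.43433931 0.06953029 0.13899573]]
```

```bash
python3 - <<'E'
from h import *
d=cam("wrist");s=manip.get_state(); print(np.round(s['tcp_pos'],4))
cv2.imwrite("pics/wrist9.png",d["image"][:,:,::-1])
d=cam("top"); cv2.imwrite("pics/top9.png",cv2.resize(d["image"][165:285,105:265,::-1],None,fx=5,fy=5,interpolation=cv2.INTER_CUBIC))
E
```

```text
[0.4659 0.125  0.2002]
```

View pics/wrist9.png

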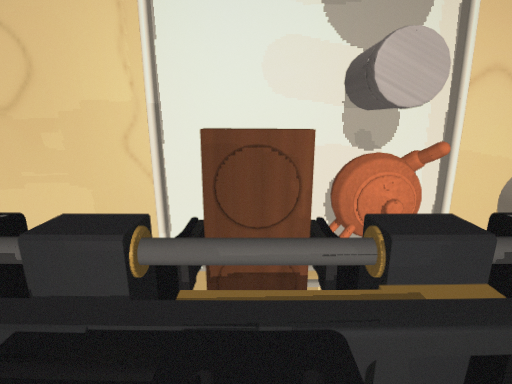

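View pics/top9.png

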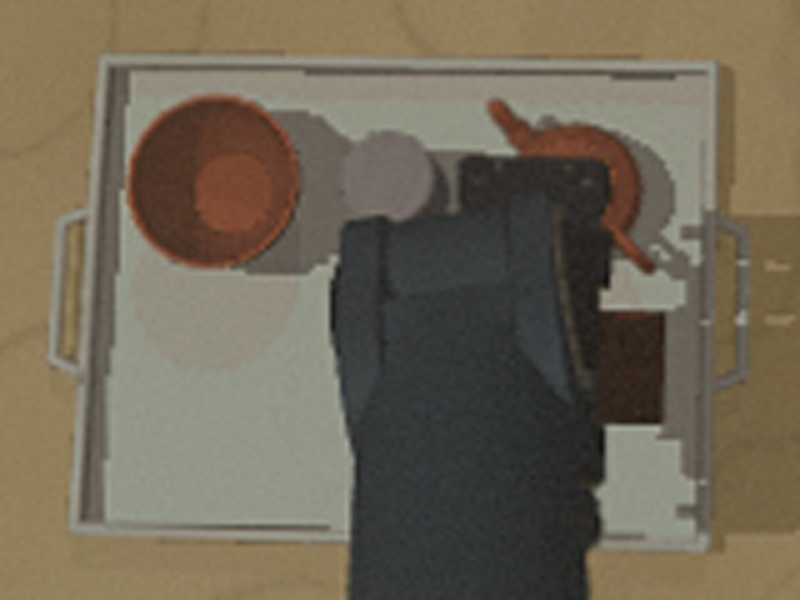

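```bash
python3 - <<'E'
from h import *
d=cam("wrist");s=manip.get_state(); print(np.round(s['tcp_pos'],4))
P=plane(d,[[373,69],[448,69],[410.5,69]],.079);print('caddy',P)
P=plane(d,[[331,197],[421,197],[376,197]],.040);print('teapot',P)
P=plane(d,[[255,128.5],[258,186]],s['tcp_pos'][2]-.061);print('saucer end/well',P)
t=cam("top"); a=lambda p:(np.array(p,float)+.5)/5-.5+np.array((105,165))
P=plane(t,a([[664,312],[662,424]]),s['tcp_pos'][2]-.061);print('top saucer end',P)
cv2.imwrite("pics/wrist10.png",cv2.resize(d["image"][120:260,300:480,::-1],None,fx=4,fy=4))
E
```

```text
[0.466  0.1252 0.2003]
caddy [[0.5492387  0.22419936 0.079     ]
 [0.60249838 0.22392269 0.079     ]
 [0.57571172 0.22401721 0.079     ]]
teapot [[0.5338122  0.12183174 0.04      ]
 [0.61666651 0.1203119  0.04      ]
 [0.57500189 0.12107895 0.04      ]]
saucer end/well [[0.46670971 0.18649018 0.13934391]
 [0.46774532 0.15573571 0.13934391]]
top saucer end [[0.4939364  0.06634564 0.13934391]
 [0.43434007 0.06685744 0.13934391]]
```

View pics/wrist10.png

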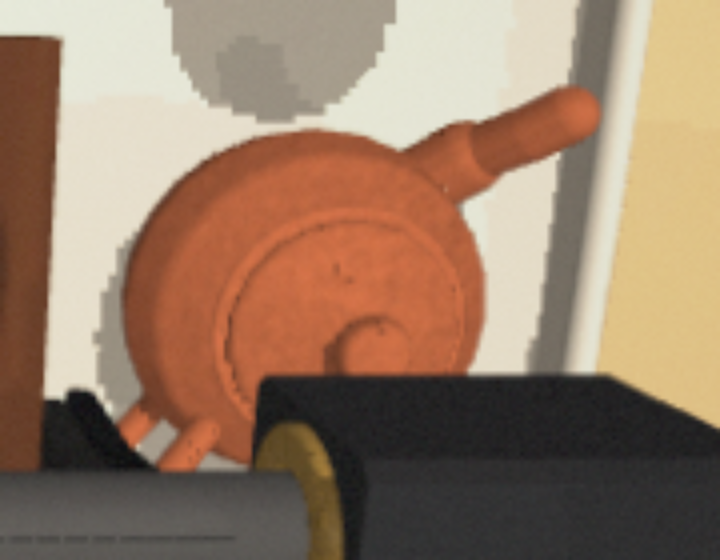

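>>> move_arm(rows=[{"offset": [0, 0.0015, 0.03], "twist": [0, 0, 0.007], "grip": 0.05}, {"offset": [0, 0, 0.03], "twist": [0, 0, 0], "grip": 0.05}, {"offset": [0, 0, 0.025], "twist": [0, 0, 0], "grip": 0.05}, {"offset": [0, 0, 0.015], "twist": [0, 0, 0], "grip": 0.05}, {"offset": [0, 0, 0.01], "twist": [0, 0, 0], "grip": 0.05}, {"offset": [0, 0, 0], "twist": [0, 0, 0], "grip": 0.05}, {"offset": [0, 0, 0], "twist": [0, 0, 0], "grip": 0.05}, {"offset": [0, 0, 0], "twist": [0, 0, 0], "grip": 0.05}])

```text
time: 17.55
tcp_pos: [0.4666, 0.125, 0.0913]
eef_rot: [1.0, -0.012, 0.001, -0.0]
contact_force: [-0.3, -0.5, -0.5]
width: 0.0598
```

```bash
python3 - <<'E'
from h import *
plan([(.4655,.1238,.0815,-.85)])
d=cam("side"); cv2.imwrite("pics/side9.png",cv2.resize(d["image"][90:220,140:340,::-1],None,fx=4,fy=4))
E
```

```text
now [0.4666 0.125  0.0913] yaw -1.33 w 0.0598 t 17.55 F [-0.3 -0.5 -0.5]
1 [-0.0011, 0.0013, 0.0098] [-0.001, -0.002, -0.008]
end [0.4655 0.1238 0.0815] -0.87
```

View pics/side9.png

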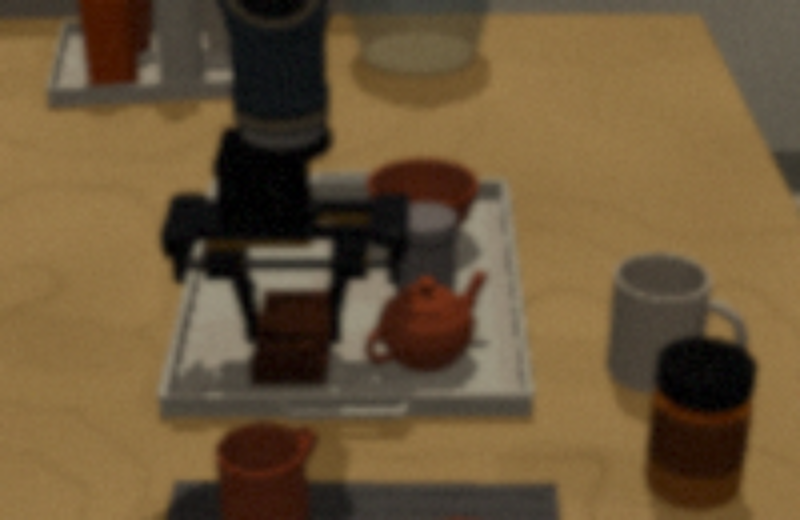

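>>> move_arm(rows=[{"offset": [-0.001, 0.001, 0.004], "twist": [0, 0, -0.005], "grip": 0.05}, {"offset": [0, 0, 0.003], "twist": [0, 0, 0], "grip": 0.05}, {"offset": [0, 0, 0.002], "twist": [0, 0, 0], "grip": 0.05}, {"offset": [0, 0, 0.001], "twist": [0, 0, 0], "grip": 0.05}, {"offset": [0, 0, 0.0005], "twist": [0, 0, 0], "grip": 0.05}, {"offset": [0, 0, 0], "twist": [0, 0, 0], "grip": 0.05}, {"offset": [0, 0, 0], "twist": [0, 0, 0], "grip": 0.05}, {"offset": [0, 0, 0], "twist": [0, 0, 0], "grip": 0.05}])

```text
time: 18.4
tcp_pos: [0.4648, 0.1239, 0.0808]
eef_rot: [1.0, -0.009, -0.0, -0.0]
contact_force: [-2.9, -0.7, 10.0]
width: 0.0596
```

>>> move_arm(rows=[{"offset": [0, 0, -0.0005], "twist": [0, 0, 0], "grip": 0.05}, {"offset": [0, 0, 0], "twist": [0, 0, 0], "grip": 0.065}, {"offset": [0, 0, 0], "twist": [0, 0, 0], "grip": 0.072}, {"offset": [0, 0, 0], "twist": [0, 0, 0], "grip": 0.072}, {"offset": [0, 0, 0], "twist": [0, 0, 0], "grip": 0.072}, {"offset": [0, 0, -0.01], "twist": [0, 0, 0], "grip": 0.072}, {"offset": [0, 0, -0.04], "twist": [0, 0, 0], "grip": 0.072}, {"offset": [0, 0, -0.045], "twist": [0, 0, 0], "grip": 0.072}])

```text
time: 19.2
tcp_pos: [0.4641, 0.1235, 0.176]
eef_rot: [1.0, -0.009, -0.002, 0.001]
contact_force: [0.2, 0.5, 0.9]
width: 0.072
```

```bash
python3 - <<'E'
from h import *
plan([(.585,-.272,.2,-.85)],step=.045)
E
```

```text
now [0.4641 0.1235 0.176 ] yaw -1.06 w 0.072 t 19.2 F [0.2 0.5 0.9]
1 [0.0128, 0.0393, -0.0024] [0.002, 0.003, -0.0]
2 [0.0128, 0.0393, -0.0024] [-0.0, 0.0, -0.001]
3 [0.0128, 0.0394, -0.0024] [-0.0, 0.0, -0.0]
4 [0.0128, 0.0393, -0.0024] [-0.0, 0.0, -0.0]
5 [0.0128, 0.0394, -0.0024] [-0.0, 0.0, -0.001]
6 [0.0127, 0.0393, -0.0024] [-0.0, 0.0, -0.0]
7 [0.0128, 0.0394, -0.0024] [-0.0, 0.0, -0.001]
8 [0.0127, 0.0393, -0.0024] [-0.0, 0.0, 0.0]
9 [0.0127, 0.0394, -0.0024] [-0.0, 0.0, -0.0]
10 [0.0127, 0.0393, -0.0024] [-0.0, 0.0, -0.001]
end [ 0.585 -0.272  0.2  ] -0.83
```

>>> move_arm(rows=[{"offset": [0.013, 0.0395, -0.0025], "twist": [0, 0, 0], "grip": 0.07}, {"offset": [0.013, 0.0395, -0.0025], "twist": [0, 0, 0], "grip": 0.07}, {"offset": [0.0125, 0.0395, -0.0025], "twist": [0, 0, 0], "grip": 0.07}, {"offset": [0.0125, 0.0395, -0.0025], "twist": [0, 0, 0], "grip": 0.07}, {"offset": [0.0125, 0.0395, -0.0025], "twist": [0, 0, 0], "grip": 0.07}, {"offset": [0.0125, 0.0395, -0.0025], "twist": [0, 0, 0], "grip": 0.07}, {"offset": [0.0125, 0.0395, -0.0025], "twist": [0, 0, 0], "grip": 0.07}, {"offset": [0.0125, 0.0395, -0.0025], "twist": [0, 0, 0], "grip": 0.07}])

```text
time: 20.0
tcp_pos: [0.5605, -0.1954, 0.1962]
eef_rot: [1.0, -0.009, 0.0, -0.0]
contact_force: [0.3, -0.3, -0.6]
width: 0.0701
```

>>> move_arm(rows=[{"offset": [0.0125, 0.04, -0.002], "twist": [0, 0, 0], "grip": 0.07}, {"offset": [0.0125, 0.039, 0], "twist": [0, 0, 0], "grip": 0.07}, {"offset": [0, 0, 0], "twist": [0, 0, 0], "grip": 0.07}, {"offset": [0, 0, 0], "twist": [0, 0, 0], "grip": 0.07}, {"offset": [0, 0, 0], "twist": [0, 0, 0], "grip": 0.07}, {"offset": [0, 0, 0], "twist": [0, 0, 0], "grip": 0.07}, {"offset": [0, 0, 0], "twist": [0, 0, 0], "grip": 0.07}, {"offset": [0, 0, 0], "twist": [0, 0, 0], "grip": 0.07}])

```text
time: 20.8
tcp_pos: [0.584, -0.2723, 0.1975]
eef_rot: [1.0, -0.008, 0.0, -0.0]
contact_force: [0.4, 0.3, 0.2]
width: 0.0699
```

```bash
python3 - <<'E'
from h import *
plan([(.585,-.272,.2,-.85)],step=.045)
d=cam("wrist"); cv2.imwrite("pics/wrist11.png",d["image"][:,:,::-1])
d=cam("top"); cv2.imwrite("pics/top11.png",cv2.resize(d["image"][165:285,105:265,::-1],None,fx=5,fy=5,interpolation=cv2.INTER_CUBIC))
E
```

```text
now [ 0.584  -0.2723  0.1975] yaw -0.96 w 0.0699 t 20.8 F [0.4 0.3 0.2]
1 [0.001, -0.0003, -0.0025] [-0.0, -0.0, -0.002]
end [ 0.585 -0.272  0.2  ] -0.84
```

View pics/wrist11.png

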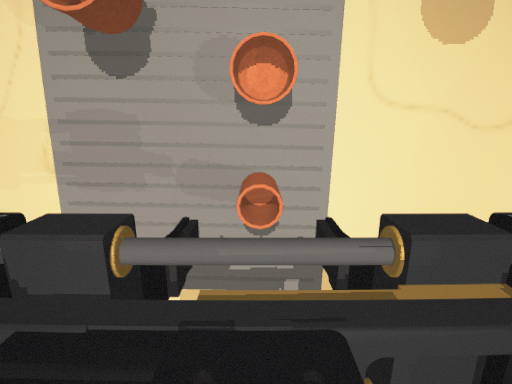

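View pics/top11.png

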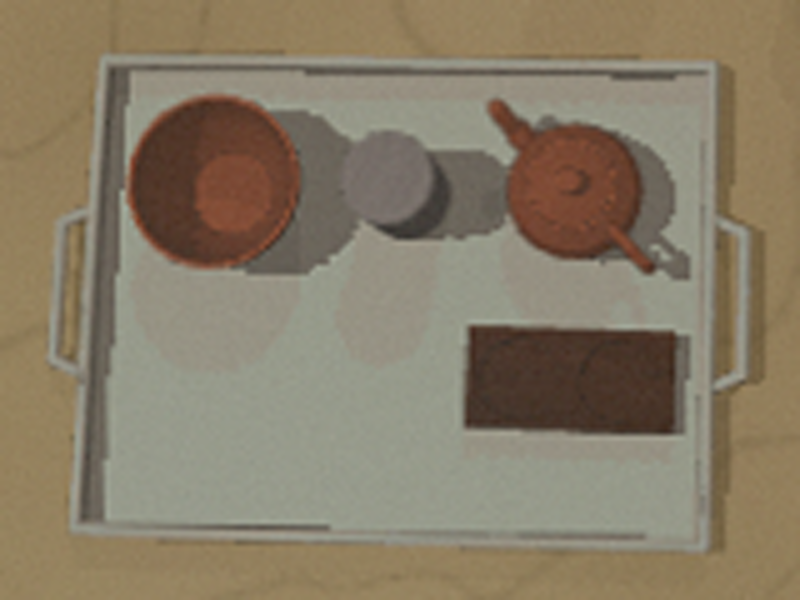

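```bash
python3 - <<'E'
from h import *
t=cam("top"); a=lambda p:(np.array(p,float)+.5)/5-.5+np.array((105,165))
c=plane(t,a([[469,325],[675,332],[672,434],[465,428]]),.020); print('saucer',c.mean(0)); v=c[0]+c[3]-c[1]-c[2]; print(np.degrees(np.arctan2(v[1],v[0])))
print('wells', plane(t,a([[522,379],[626,383]]),.02))
d=cam("wrist"); s=manip.get_state();print(s['tcp_pos'])
print('tall',plane(d,[[237.5,207],[283,207],[260,207]],.068),'low',plane(d,[[264,68.5]],.04))
plan([(.585,-.272,.0871,-.85)],step=.045)
E
```

```text
saucer [0.46432713 0.12734116 0.02      ]
88.55520274763892
wells [[0.46454398 0.15578099 0.02      ]
 [0.46256045 0.09419439 0.02      ]]
[ 0.5838485  -0.27303643  0.19745191]
tall [[ 0.56884589 -0.27469888  0.068     ]
 [ 0.60541406 -0.27531855  0.068     ]
 [ 0.58692785 -0.27500318  0.068     ]] low [[ 0.59202728 -0.166477    0.04      ]]
now [ 0.5838 -0.273   0.1975] yaw -1.01 w 0.07 t 21.0 F [-0.1  0.1 -0.7]
1 [0.0004, -0.0003, 0.0368] [-0.0, -0.0, -0.001]
2 [0.0004, -0.0004, 0.0368] [-0.0, -0.0, -0.001]
3 [0.0003, -0.0003, 0.0368] [-0.0, -0.0, -0.001]
end [ 0.585  -0.272   0.0871] -0.84
```

>>> move_arm(grip_force=15, rows=[{"offset": [0.001, 0.001, 0.03], "twist": [0, 0, 0.0], "grip": 0.07}, {"offset": [0.001, 0.0005, 0.03], "twist": [0, 0, 0], "grip": 0.07}, {"offset": [0, 0, 0.027], "twist": [0, 0, 0], "grip": 0.07}, {"offset": [0, 0, 0.015], "twist": [0, 0, 0], "grip": 0.07}, {"offset": [0, 0, 0.005], "twist": [0, 0, 0], "grip": 0.07}, {"offset": [0, 0, 0], "twist": [0, 0, 0], "grip": 0.07}, {"offset": [0, 0, 0], "twist": [0, 0, 0], "grip": 0.07}, {"offset": [0, 0, 0], "twist": [0, 0, 0], "grip": 0.06}])

```text
time: 21.8
tcp_pos: [0.5865, -0.2752, 0.0918]
eef_rot: [1.0, -0.009, 0.001, 0.0]
contact_force: [-0.5, -0.1, 0.4]
width: 0.0668
```

>>> move_arm(rows=[{"offset": [0, 0, 0], "twist": [0, 0, 0], "grip": 0.045}, {"offset": [0, 0, 0], "twist": [0, 0, 0], "grip": 0.03}, {"offset": [0, 0, 0], "twist": [0, 0, 0], "grip": 0.03}, {"offset": [0, 0, 0], "twist": [0, 0, 0], "grip": 0.03}, {"offset": [0, 0, 0], "twist": [0, 0, 0], "grip": 0.03}, {"offset": [0, 0, 0], "twist": [0, 0, 0], "grip": 0.03}, {"offset": [0, 0, 0], "twist": [0, 0, 0], "grip": 0.03}, {"offset": [0, 0, 0], "twist": [0, 0, 0], "grip": 0.03}])

```text
time: 22.6
tcp_pos: [0.5859, -0.2747, 0.0905]
eef_rot: [1.0, -0.009, 0.0, -0.0]
contact_force: [-0.7, -0.7, 1.1]
width: 0.0363
```

```bash
python3 - <<'E'
from h import *
d=cam("wrist"); cv2.imwrite("pics/wrist12.png",d["image"][:,:,::-1]); s=manip.get_state();print(s['tcp_pos'],s['width'])
d=cam("side"); cv2.imwrite("pics/side12.png",cv2.resize(d["image"][170:320,150:350,::-1],None,fx=4,fy=4))
E
```

```text
[ 0.58584593 -0.27474387  0.09047288] 0.036584024376436465
```

View pics/wrist12.png

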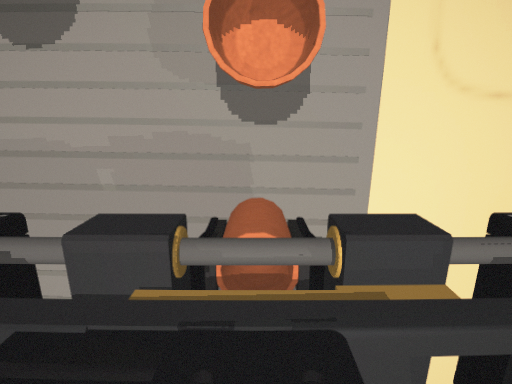

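View pics/side12.png

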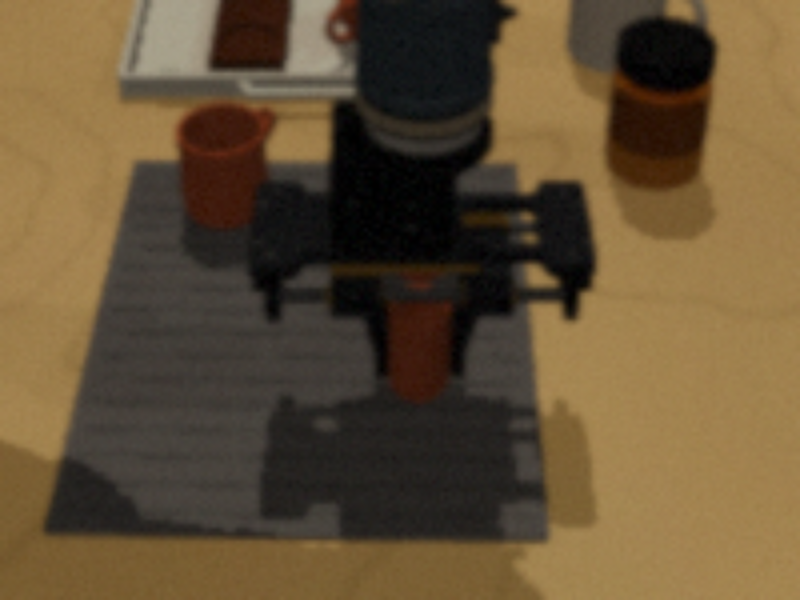

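```bash
python3 - <<'E'
from h import *
d=cam("wrist"); s=manip.get_state();print(s['tcp_pos'])
for z in(.004,.01,.02): print(plane(d,[[258,198]],z))
print(plane(d,[[217,260],[299,260],[258,293]],.068))
cv2.imwrite("pics/wrist13.png",cv2.resize(d["image"][180:310,170:350,::-1],None,fx=4,fy=4))
E
```

```text
[ 0.58587148 -0.27475199  0.09049395]
[[ 0.58747694 -0.25776241  0.004     ]]
[[ 0.58748046 -0.25614452  0.01      ]]
[[ 0.58748633 -0.25344803  0.02      ]]
[[ 0.56903544 -0.26841102  0.068     ]
 [ 0.60507034 -0.26903884  0.068     ]
 [ 0.58678323 -0.2851707   0.068     ]]
```

View pics/wrist13.png

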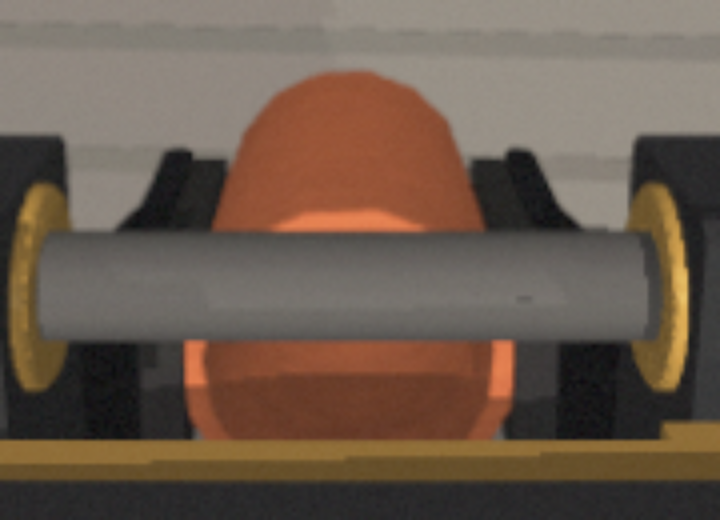

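```bash
python3 - <<'E'
from h import *
plan([(.5859,-.2747,.19,-1.2),(.4653,.1545,.19,-1.2)],step=.046)
E
```

```text
now [ 0.5859 -0.2748  0.0905] yaw -1.03 w 0.0363 t 22.75 F [0.1 1.1 1.1]
1 [0.0, -0.0, -0.0332] [-0.0, -0.0, 0.001]
2 [0.0, -0.0, -0.0331] [-0.0, -0.0, 0.001]
3 [0.0, -0.0001, -0.0332] [-0.0, -0.0, 0.001]
4 [-0.013, -0.0427, 0.0] [-0.0, -0.0, -0.0]
5 [-0.0129, -0.0426, 0.0] [-0.0, -0.0, -0.0]
6 [-0.013, -0.0427, 0.0] [-0.0, -0.0, -0.0]
7 [-0.0129, -0.0426, 0.0] [-0.0, -0.0, -0.0]
8 [-0.013, -0.0427, 0.0] [-0.0, -0.0, -0.0]
9 [-0.0129, -0.0426, 0.0] [-0.0, -0.0, -0.0]
10 [-0.013, -0.0427, 0.0] [-0.0, -0.0, -0.0]
11 [-0.0129, -0.0426, 0.0] [-0.0, -0.0, -0.0]
12 [-0.013, -0.0427, 0.0] [-0.0, -0.0, -0.0]
13 [-0.0129, -0.0426, 0.0] [-0.0, -0.0, -0.0]
end [0.4653 0.1545 0.19  ] -1.2
```

>>> move_arm(rows=[{"offset": [0, 0, -0.015], "twist": [0, 0, 0], "grip": 0.03}, {"offset": [0, 0, -0.04], "twist": [0, 0, 0], "grip": 0.03}, {"offset": [0, 0, -0.045], "twist": [0, 0, 0], "grip": 0.03}, {"offset": [-0.013, -0.0425, 0], "twist": [0, 0, 0], "grip": 0.03}, {"offset": [-0.013, -0.0425, 0], "twist": [0, 0, 0], "grip": 0.03}, {"offset": [-0.013, -0.0425, 0], "twist": [0, 0, 0], "grip": 0.03}, {"offset": [-0.013, -0.0425, 0], "twist": [0, 0, 0], "grip": 0.03}, {"offset": [-0.013, -0.0425, 0], "twist": [0, 0, 0], "grip": 0.03}])

```text
time: 23.55
tcp_pos: [0.5239, -0.0597, 0.1913]
eef_rot: [1.0, -0.009, 0.001, -0.0]
contact_force: [1.5, 0.2, -1.2]
width: 0.0361
```

>>> move_arm(rows=[{"offset": [-0.013, -0.0425, 0], "twist": [0, 0, 0], "grip": 0.03}, {"offset": [-0.013, -0.0425, 0], "twist": [0, 0, 0], "grip": 0.03}, {"offset": [-0.013, -0.043, 0], "twist": [0, 0, 0], "grip": 0.03}, {"offset": [-0.013, -0.043, 0], "twist": [0, 0, 0], "grip": 0.03}, {"offset": [-0.0125, -0.043, 0], "twist": [0, 0, 0], "grip": 0.03}, {"offset": [0, 0, 0], "twist": [0, 0, 0], "grip": 0.03}, {"offset": [0, 0, 0], "twist": [0, 0, 0], "grip": 0.03}, {"offset": [0, 0, 0], "twist": [0, 0, 0], "grip": 0.03}])

```text
time: 24.35
tcp_pos: [0.4643, 0.1528, 0.1909]
eef_rot: [1.0, -0.01, 0.0, 0.0]
contact_force: [-0.2, -0.4, -0.4]
width: 0.0362
```

```bash
python3 - <<'E'
from h import *
plan([(.4653,.1545,.125,-1.2)],step=.046)
d=cam("wrist"); cv2.imwrite("pics/wrist14.png",d["image"][:,:,::-1])
E
```

```text
now [0.4643 0.1528 0.1909] yaw -1.13 w 0.0362 t 24.35 F [-0.2 -0.4 -0.4]
1 [0.0005, -0.0009, 0.0329] [0.0, -0.001, 0.001]
2 [0.0004, -0.0008, 0.033] [0.0, 0.0, 0.0]
end [0.4653 0.1545 0.125 ] -1.19
```

View pics/wrist14.png

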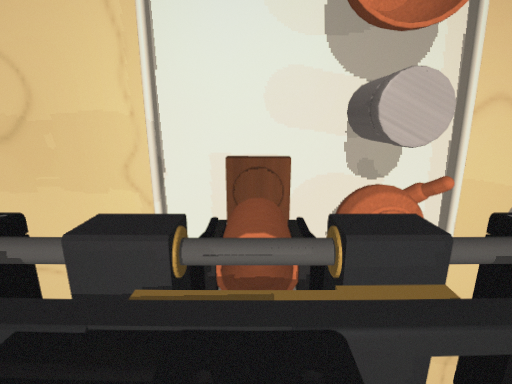

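```bash
python3 - <<'E'
from h import *
d=cam("wrist"); s=manip.get_state();print(s['tcp_pos'])
P=plane(d,[[226,157],[291,157],[258.5,157],[258.5,167]],.02);print(P)
cv2.imwrite("pics/wrist15.png",cv2.resize(d["image"][140:300,200:320,::-1],None,fx=4,fy=4))
E
```

```text
[0.46442908 0.15237092 0.19070982]
[[0.43758053 0.18600953 0.02      ]
 [0.49692484 0.18481392 0.02      ]
 [0.46724965 0.18539968 0.02      ]
 [0.46707674 0.17619141 0.02      ]]
```

View pics/wrist15.png

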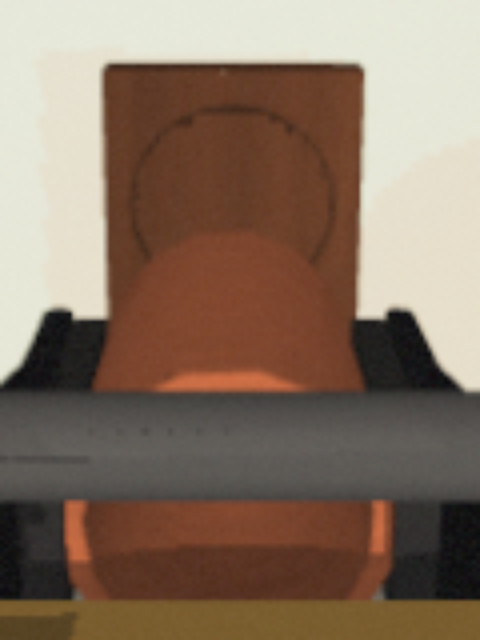

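>>> move_arm(rows=[{"offset": [0.001, -0.0008, 0.03], "twist": [0, 0, 0], "grip": 0.03}, {"offset": [0.0005, -0.0007, 0.025], "twist": [0, 0, 0], "grip": 0.03}, {"offset": [0, 0, 0.015], "twist": [0, 0, 0], "grip": 0.03}, {"offset": [0, 0, 0.008], "twist": [0, 0, 0], "grip": 0.03}, {"offset": [0, 0, 0.004], "twist": [0, 0, 0], "grip": 0.03}, {"offset": [0, 0, 0], "twist": [0, 0, 0], "grip": 0.03}, {"offset": [0, 0, 0], "twist": [0, 0, 0], "grip": 0.03}, {"offset": [0, 0, 0], "twist": [0, 0, 0], "grip": 0.03}])

```text
time: 25.25
tcp_pos: [0.466, 0.1556, 0.1092]
eef_rot: [1.0, -0.009, 0.001, -0.0]
contact_force: [-0.4, 0.1, -0.4]
width: 0.0361
```

```bash
python3 - <<'E'
from h import *
plan([(.4658,.1536,.1025,-1.2)],step=.046)
d=cam("side"); cv2.imwrite("pics/side15.png",cv2.resize(d["image"][120:220,140:300,::-1],None,fx=5,fy=5))
d=cam("wrist");cv2.imwrite("pics/wrist16.png",cv2.resize(d["image"][140:300,200:320,::-1],None,fx=4,fy=4))
E
```

```text
now [0.466  0.1556 0.1092] yaw -1.04 w 0.0361 t 25.25 F [-0.4  0.1 -0.4]
1 [-0.0002, 0.002, 0.0067] [-0.001, -0.001, 0.003]
end [0.4658 0.1536 0.1025] -1.21
```

View pics/side15.png

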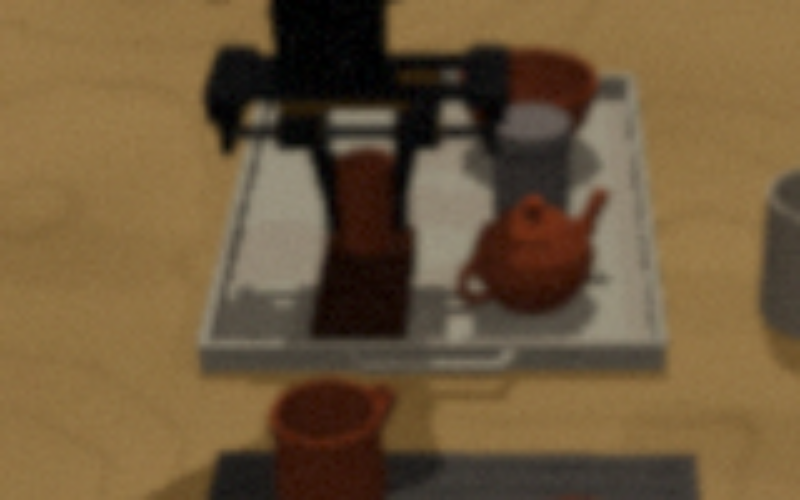

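View pics/wrist16.png

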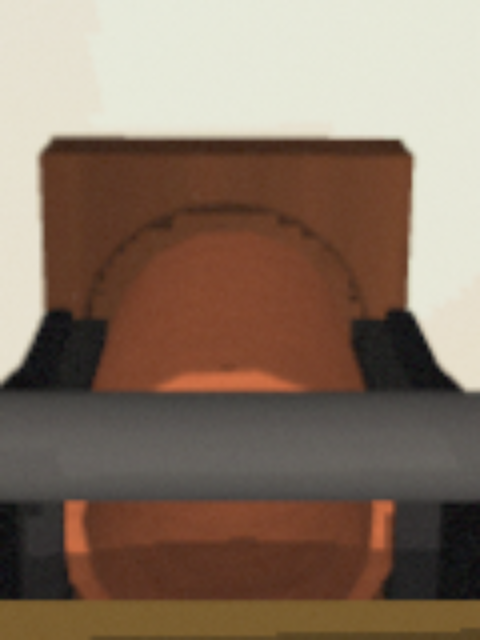

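>>> move_arm(rows=[{"offset": [-0.001, 0.002, 0.003], "twist": [0, 0, 0], "grip": 0.03}, {"offset": [0, 0, 0.002], "twist": [0, 0, 0], "grip": 0.03}, {"offset": [0, 0, 0.001], "twist": [0, 0, 0], "grip": 0.03}, {"offset": [0, 0, 0.001], "twist": [0, 0, 0], "grip": 0.03}, {"offset": [0, 0, 0], "twist": [0, 0, 0], "grip": 0.03}, {"offset": [0, 0, 0], "twist": [0, 0, 0], "grip": 0.03}, {"offset": [0, 0, 0], "twist": [0, 0, 0], "grip": 0.03}, {"offset": [0, 0, 0], "twist": [0, 0, 0], "grip": 0.03}])

```text
time: 26.15
tcp_pos: [0.4644, 0.1534, 0.1024]
eef_rot: [1.0, -0.009, -0.0, -0.0]
contact_force: [-3.0, -1.1, 12.2]
width: 0.0361
```

>>> move_arm(rows=[{"offset": [0, 0, -0.0005], "twist": [0, 0, 0], "grip": 0.036}, {"offset": [0, 0, 0], "twist": [0, 0, 0], "grip": 0.045}, {"offset": [0, 0, 0], "twist": [0, 0, 0], "grip": 0.055}, {"offset": [0, 0, 0], "twist": [0, 0, 0], "grip": 0.06}, {"offset": [0, 0, 0], "twist": [0, 0, 0], "grip": 0.06}, {"offset": [0, 0, -0.01], "twist": [0, 0, 0], "grip": 0.06}, {"offset": [0, 0, -0.04], "twist": [0, 0, 0], "grip": 0.06}, {"offset": [0, 0, -0.045], "twist": [0, 0, 0], "grip": 0.06}])

```text
time: 26.95
tcp_pos: [0.4637, 0.153, 0.1975]
eef_rot: [1.0, -0.009, -0.001, 0.001]
contact_force: [0.3, 1.0, 0.2]
width: 0.0601
```

```bash
python3 - <<'E'
from h import *
plan([(.59,-.166,.18,-.85)],step=.046)
d=cam("wrist");cv2.imwrite("pics/wrist17.png",d["image"][:,:,::-1])
E
```

```text
now [0.4637 0.153  0.1975] yaw -1.06 w 0.0601 t 26.95 F [0.3 1.  0.2]
1 [0.0165, 0.0396, 0.0022] [0.002, 0.003, -0.0]
2 [0.0166, 0.0395, 0.0022] [0.0, -0.0, -0.001]
3 [0.0164, 0.0396, 0.0022] [0.0, -0.0, -0.0]
4 [0.0165, 0.0396, 0.0022] [0.0, -0.0, -0.001]
5 [0.0165, 0.0396, 0.0022] [0.0, -0.0, -0.0]
6 [0.0164, 0.0396, 0.0022] [0.0, -0.0, -0.001]
7 [0.0164, 0.0397, 0.0022] [0.0, -0.0, -0.0]
8 [0.0164, 0.0396, 0.0022] [0.0, -0.0, -0.001]
end [ 0.59  -0.166  0.18 ] -0.83
```

View pics/wrist17.png

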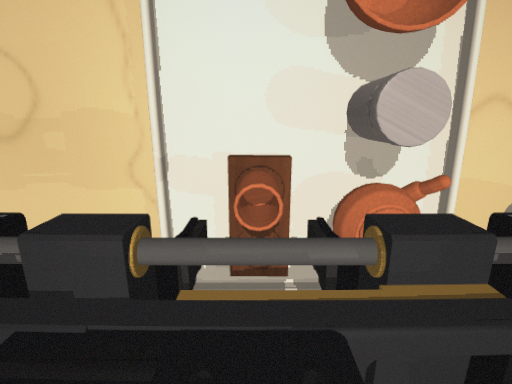

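>>> move_arm(rows=[{"offset": [0.0165, 0.0395, 0.002], "twist": [0, 0, 0], "grip": 0.08}, {"offset": [0.0165, 0.0395, 0.002], "twist": [0, 0, 0], "grip": 0.08}, {"offset": [0.0165, 0.0395, 0.002], "twist": [0, 0, 0], "grip": 0.08}, {"offset": [0.0165, 0.0395, 0.002], "twist": [0, 0, 0], "grip": 0.08}, {"offset": [0.0165, 0.0395, 0.002], "twist": [0, 0, 0], "grip": 0.08}, {"offset": [0.0165, 0.0395, 0.002], "twist": [0, 0, 0], "grip": 0.08}, {"offset": [0.0165, 0.0395, 0.002], "twist": [0, 0, 0], "grip": 0.08}, {"offset": [0.0165, 0.0395, 0.002], "twist": [0, 0, 0], "grip": 0.08}])

```text
time: 27.8
tcp_pos: [0.5913, -0.1665, 0.1815]
eef_rot: [1.0, -0.009, 0.0, -0.0]
contact_force: [0.3, -0.3, 0.2]
width: 0.0799
```

>>> move_arm(rows=[{"offset": [0, 0, 0.01], "twist": [0, 0, 0], "grip": 0.08}, {"offset": [0, 0, 0.015], "twist": [0, 0, 0], "grip": 0.08}, {"offset": [0, 0, 0.01], "twist": [0, 0, 0], "grip": 0.08}, {"offset": [0, 0, 0], "twist": [0, 0, 0], "grip": 0.08}, {"offset": [0, 0, 0], "twist": [0, 0, 0], "grip": 0.08}, {"offset": [0, 0, 0], "twist": [0, 0, 0], "grip": 0.08}, {"offset": [0, 0, 0], "twist": [0, 0, 0], "grip": 0.08}, {"offset": [0, 0, 0], "twist": [0, 0, 0], "grip": 0.08}])

```text
time: 28.6
tcp_pos: [0.591, -0.1647, 0.1464]
eef_rot: [1.0, -0.009, 0.0, -0.0]
contact_force: [0.3, -0.5, 0.0]
width: 0.0798
```

```bash
python3 - <<'E'
from h import *
plan([(.59,-.166,.1,-.85)],step=.046)
d=cam("wrist");cv2.imwrite("pics/wrist18.png",d["image"][:,:,::-1])
d=cam("top"); cv2.imwrite("pics/top18.png",cv2.resize(d["image"][165:285,105:265,::-1],None,fx=5,fy=5,interpolation=cv2.INTER_CUBIC))
E
```

```text
now [ 0.591  -0.1647  0.1464] yaw -1.01 w 0.0798 t 28.6 F [ 0.3 -0.5  0. ]
1 [-0.0005, 0.0007, 0.0232] [-0.0, -0.001, -0.001]
2 [-0.0005, 0.0007, 0.0232] [-0.0, 0.0, -0.002]
end [ 0.59  -0.166  0.1  ] -0.84
```

View pics/wrist18.png

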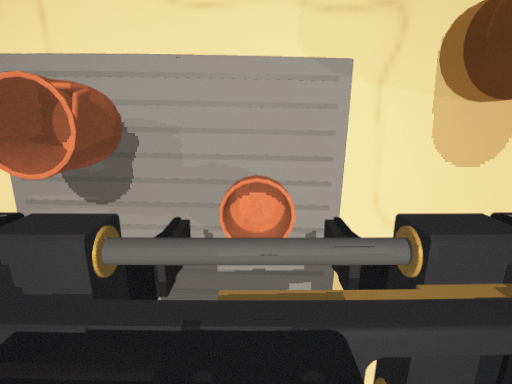

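View pics/top18.png

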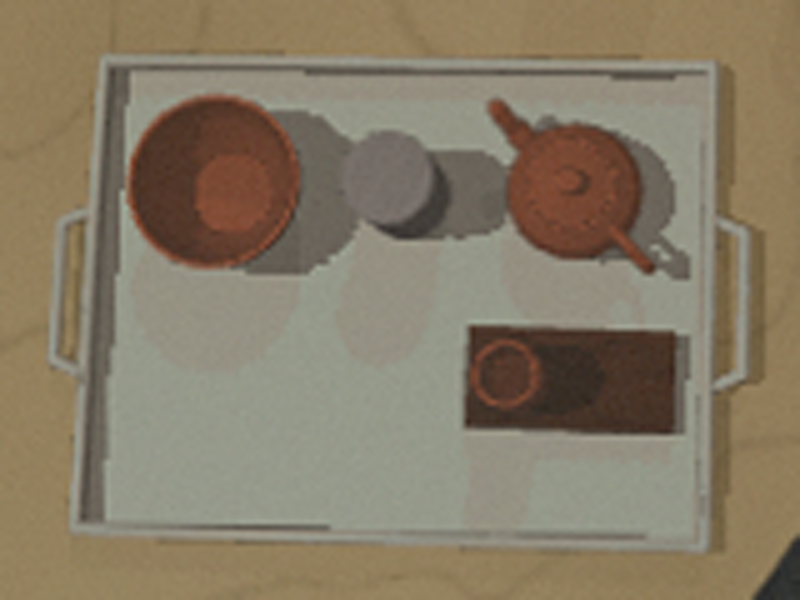

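```bash
python3 - <<'E'
from h import *
d=cam("wrist"); s=manip.get_state();print(s['tcp_pos'])
print(plane(d,[[219,215],[295,215],[257,215],[257,178]],.04))
t=cam("top"); a=lambda p:(np.array(p,float)+.5)/5-.5+np.array((105,165))
print('tallcup',plane(t,a([[507,373.5]]),.080),'saucer',.4643,.1273)
E
```

```text
[ 0.59083135 -0.16482258  0.14613138]
[[ 0.56404419 -0.16541635  0.04      ]
 [ 0.61916826 -0.16637797  0.04      ]
 [ 0.59160487 -0.16588873  0.04      ]
 [ 0.59207408 -0.13858855  0.04      ]]
tallcup [[0.46415951 0.15729217 0.08      ]] saucer 0.4643 0.1273
```

>>> move_arm(rows=[{"offset": [0.0005, 0.001, 0.02], "twist": [0, 0, 0], "grip": 0.08}, {"offset": [0, 0.0005, 0.02], "twist": [0, 0, 0], "grip": 0.08}, {"offset": [0, 0, 0.012], "twist": [0, 0, 0], "grip": 0.08}, {"offset": [0, 0, 0.008], "twist": [0, 0, 0], "grip": 0.08}, {"offset": [0, 0, 0.002], "twist": [0, 0, 0], "grip": 0.08}, {"offset": [0, 0, 0], "twist": [0, 0, 0], "grip": 0.08}, {"offset": [0, 0, 0], "twist": [0, 0, 0], "grip": 0.07}, {"offset": [0, 0, 0], "twist": [0, 0, 0], "grip": 0.06}])

```text
time: 29.6
tcp_pos: [0.5917, -0.1665, 0.0846]
eef_rot: [1.0, -0.009, 0.001, 0.0]
contact_force: [0.3, 0.3, -0.1]
width: 0.0706
```

>>> move_arm(rows=[{"offset": [0, 0, 0], "twist": [0, 0, 0], "grip": 0.05}, {"offset": [0, 0, 0], "twist": [0, 0, 0], "grip": 0.045}, {"offset": [0, 0, 0], "twist": [0, 0, 0], "grip": 0.045}, {"offset": [0, 0, 0], "twist": [0, 0, 0], "grip": 0.045}, {"offset": [0, 0, 0], "twist": [0, 0, 0], "grip": 0.045}, {"offset": [0, 0, 0], "twist": [0, 0, 0], "grip": 0.045}, {"offset": [0, 0, -0.01], "twist": [0, 0, 0], "grip": 0.045}, {"offset": [0, 0, -0.02], "twist": [0, 0, 0], "grip": 0.045}])

```text
time: 30.4
tcp_pos: [0.5901, -0.1659, 0.1129]
eef_rot: [1.0, -0.009, -0.002, -0.0]
contact_force: [0.4, -0.0, -0.4]
width: 0.054
```

```bash
python3 - <<'E'
from h import *
d=cam("wrist");cv2.imwrite("pics/wrist19.png",d["image"][:,:,::-1])
plan([(.591,-.166,.18,-1.2),(.4645,.0935,.18,-1.2)],step=.046)
E
```

```text
now [ 0.5923 -0.167   0.117 ] yaw -1.05 w 0.0538 t 30.45 F [ 0.5 -0.2  2.2]
1 [-0.0006, -0.0004, -0.0315] [0.001, -0.003, 0.001]
2 [-0.0006, -0.0005, -0.0315] [-0.0, -0.0, 0.002]
3 [-0.0189, -0.0367, 0.0] [-0.0, -0.0, -0.0]
4 [-0.0188, -0.0367, 0.0] [-0.0, -0.0, -0.0]
5 [-0.0189, -0.0366, 0.0] [-0.0, -0.0, -0.0]
6 [-0.0188, -0.0367, 0.0] [-0.0, -0.0, -0.0]
7 [-0.0189, -0.0367, 0.0] [-0.0, -0.0, -0.0]
8 [-0.0189, -0.0367, 0.0] [-0.0, -0.0, -0.0]
9 [-0.0188, -0.0367, 0.0] [-0.0, -0.0, -0.0]
end [0.4645 0.0935 0.18  ] -1.22
```

View pics/wrist19.png

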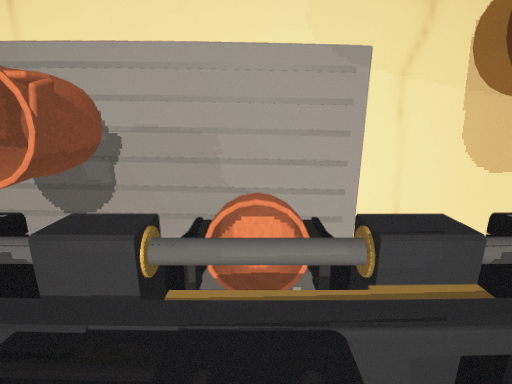

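>>> move_arm(rows=[{"offset": [0, 0, -0.03], "twist": [0, 0, 0], "grip": 0.045}, {"offset": [0, 0, -0.035], "twist": [0, 0, 0], "grip": 0.045}, {"offset": [-0.019, -0.0365, 0], "twist": [0, 0, 0], "grip": 0.045}, {"offset": [-0.019, -0.0365, 0], "twist": [0, 0, 0], "grip": 0.045}, {"offset": [-0.019, -0.0365, 0], "twist": [0, 0, 0], "grip": 0.045}, {"offset": [-0.019, -0.0365, 0], "twist": [0, 0, 0], "grip": 0.045}, {"offset": [-0.019, -0.0365, 0], "twist": [0, 0, 0], "grip": 0.045}, {"offset": [-0.019, -0.0365, 0], "twist": [0, 0, 0], "grip": 0.045}])

```text
time: 31.25
tcp_pos: [0.4803, 0.0559, 0.1791]
eef_rot: [1.0, -0.009, 0.0, -0.0]
contact_force: [0.2, 0.9, -0.5]
width: 0.0537
```

>>> move_arm(rows=[{"offset": [-0.019, -0.0365, 0], "twist": [0, 0, 0], "grip": 0.045}, {"offset": [0, 0, 0], "twist": [0, 0, 0], "grip": 0.045}, {"offset": [0, 0, 0.01], "twist": [0, 0, 0], "grip": 0.045}, {"offset": [0, 0, 0.02], "twist": [0, 0, 0], "grip": 0.045}, {"offset": [0, 0, 0], "twist": [0, 0, 0], "grip": 0.045}, {"offset": [0, 0, 0], "twist": [0, 0, 0], "grip": 0.045}, {"offset": [0, 0, 0], "twist": [0, 0, 0], "grip": 0.045}, {"offset": [0, 0, 0], "twist": [0, 0, 0], "grip": 0.045}])

```text
time: 32.05
tcp_pos: [0.4634, 0.0911, 0.1495]
eef_rot: [1.0, -0.009, 0.001, -0.0]
contact_force: [0.2, -0.1, -0.4]
width: 0.0537
```

```bash
python3 - <<'E'
from h import *
plan([(.463,.0935,.11,-1.2)],step=.046)
d=cam("wrist");cv2.imwrite("pics/wrist20.png",d["image"][:,:,::-1])
d=cam("top"); cv2.imwrite("pics/top20.png",cv2.resize(d["image"][165:285,105:265,::-1],None,fx=5,fy=5,interpolation=cv2.INTER_CUBIC))
E
```

```text
now [0.4634 0.0911 0.1495] yaw -1.09 w 0.0537 t 32.05 F [ 0.2 -0.1 -0.4]
1 [-0.0005, -0.0024, 0.0395] [-0.0, -0.001, 0.002]
end [0.463  0.0935 0.11  ] -1.2
```

View pics/wrist20.png

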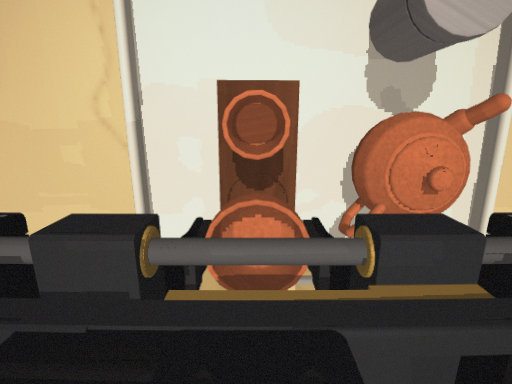

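View pics/top20.png

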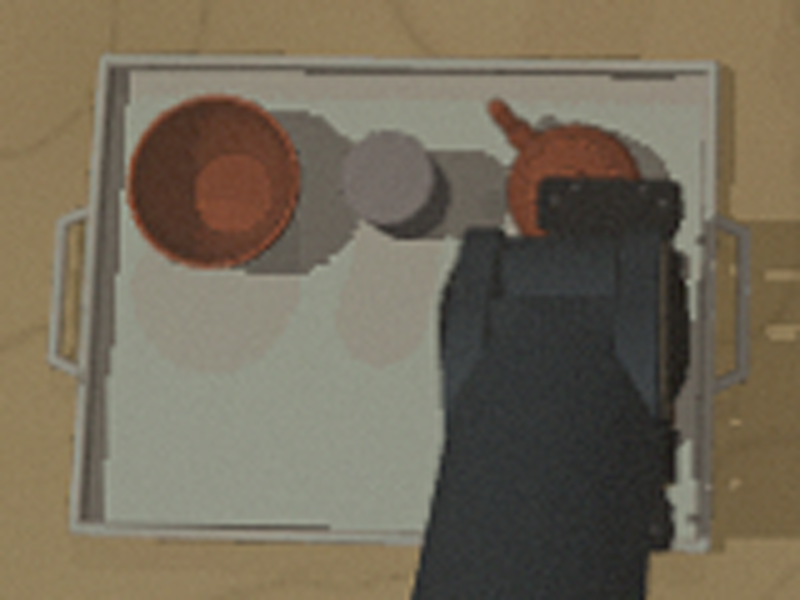

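```bash
python3 - <<'E'
from h import *
d=cam("wrist"); s=manip.get_state();p=s['tcp_pos'];print(p)
T=plane(d,[[256.5,125]],.08);print('tall',T)
L=plane(d,[[205,247],[311,247],[258,247],[258,199.5]],p[2]-.0445);print('low rim',L)
S=plane(d,[[217,80],[299,80],[258,80],[219,190],[297,190]],.02);print('saucer',S)
E
```

```text
[0.46310727 0.09145592 0.14931042]
tall [[0.46481119 0.15447392 0.08      ]]
low rim [[0.43710128 0.09394851 0.10481042]
 [0.49189074 0.09294984 0.10481042]
 [0.46449039 0.0934789  0.10481042]
 [0.46491805 0.11891185 0.10481042]]
saucer [[0.43667647 0.18606985 0.02      ]
 [0.49621577 0.18502028 0.02      ]
 [0.46644079 0.18549911 0.02      ]
 [0.43417789 0.10396132 0.02      ]
 [0.49594108 0.10284932 0.02      ]]
```

>>> move_arm(rows=[{"offset": [0, -0.001, 0.02], "twist": [0, 0, 0], "grip": 0.045}, {"offset": [0, -0.001, 0.015], "twist": [0, 0, 0], "grip": 0.045}, {"offset": [0, 0, 0.008], "twist": [0, 0, 0], "grip": 0.045}, {"offset": [0, 0, 0.004], "twist": [0, 0, 0], "grip": 0.045}, {"offset": [0, 0, 0.001], "twist": [0, 0, 0], "grip": 0.045}, {"offset": [0, 0, 0], "twist": [0, 0, 0], "grip": 0.045}, {"offset": [0, 0, 0], "twist": [0, 0, 0], "grip": 0.045}, {"offset": [0, 0, 0], "twist": [0, 0, 0], "grip": 0.045}])

```text
time: 33.0
tcp_pos: [0.4632, 0.0936, 0.1014]
eef_rot: [1.0, -0.009, 0.0, -0.0]
contact_force: [1.0, -0.3, 0.1]
width: 0.0539
```

```bash
python3 - <<'E'
from h import *
plan([(.463,.0935,.0962,-1.2)],step=.046)
d=cam("wrist");cv2.imwrite("pics/wrist21.png",d["image"][:,:,::-1])
d=cam("side"); cv2.imwrite("pics/side21.png",cv2.resize(d["image"][120:220,140:300,::-1],None,fx=5,fy=5))
E
```

```text
now [0.4632 0.0936 0.1014] yaw -1.03 w 0.0539 t 33.0 F [ 1.  -0.3  0.1]
1 [-0.0002, 0.0001, 0.0052] [-0.0, -0.001, 0.003]
end [0.463  0.0935 0.0962] -1.2
```

View pics/wrist21.png

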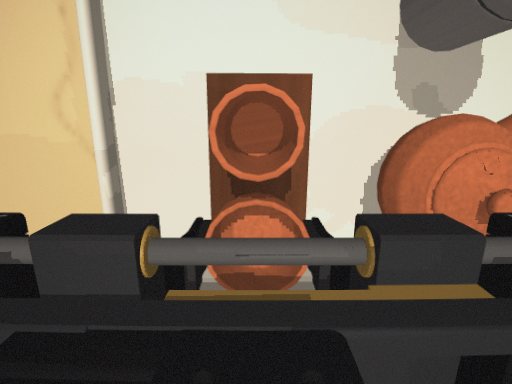

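View pics/side21.png

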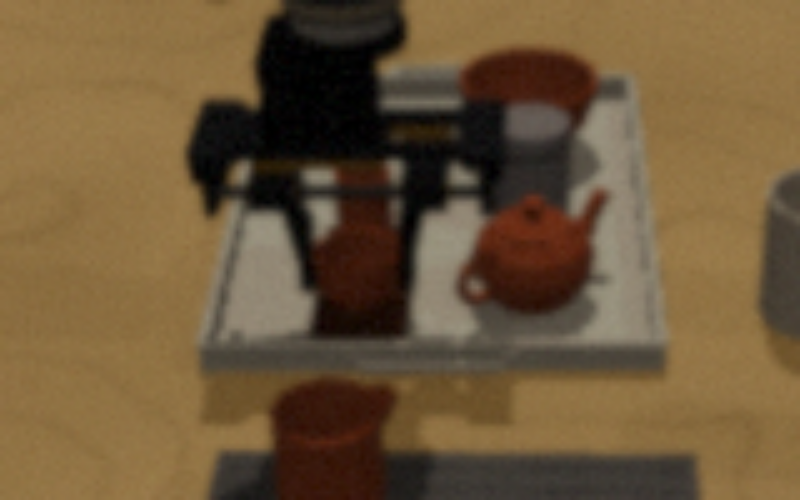

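>>> move_arm(rows=[{"offset": [0, 0, 0.002], "twist": [0, 0, 0], "grip": 0.045}, {"offset": [0, 0, 0.0015], "twist": [0, 0, 0], "grip": 0.045}, {"offset": [0, 0, 0.001], "twist": [0, 0, 0], "grip": 0.045}, {"offset": [0, 0, 0.0005], "twist": [0, 0, 0], "grip": 0.045}, {"offset": [0, 0, 0], "twist": [0, 0, 0], "grip": 0.045}, {"offset": [0, 0, 0], "twist": [0, 0, 0], "grip": 0.045}, {"offset": [0, 0, 0], "twist": [0, 0, 0], "grip": 0.045}, {"offset": [0, 0, 0], "twist": [0, 0, 0], "grip": 0.045}])

```text
time: 33.9
tcp_pos: [0.4628, 0.0935, 0.0961]
eef_rot: [1.0, -0.009, -0.0, -0.0]
contact_force: [-2.0, -0.5, 5.6]
width: 0.0537
```

Contact at the expected height (5.6 N). Release and lift.

>>> move_arm(rows=[{"offset": [0, 0, 0], "twist": [0, 0, 0], "grip": 0.054}, {"offset": [0, 0, 0], "twist": [0, 0, 0], "grip": 0.062}, {"offset": [0, 0, 0], "twist": [0, 0, 0], "grip": 0.07}, {"offset": [0, 0, 0], "twist": [0, 0, 0], "grip": 0.072}, {"offset": [0, 0, 0], "twist": [0, 0, 0], "grip": 0.072}, {"offset": [0, 0, -0.01], "twist": [0, 0, 0], "grip": 0.072}, {"offset": [0, 0, -0.04], "twist": [0, 0, 0], "grip": 0.072}, {"offset": [0, 0, -0.045], "twist": [0, 0, 0], "grip": 0.072}])

```text
time: 34.7
tcp_pos: [0.462, 0.093, 0.1915]
eef_rot: [1.0, -0.009, -0.002, 0.001]
contact_force: [1.1, 1.0, 1.5]
width: 0.0715
```

```bash
python3 - <<'E'
from h import *
d=cam("wrist");cv2.imwrite("pics/wrist22.png",d["image"][:,:,::-1])
plan([(.458,-.097,.19,-60)],step=.046)
plan([(.458,-.097,.19,-90)],step=.046)
E
```

```text
now [0.4663 0.0934 0.1985] yaw -1.13 w 0.0722 t 34.75 F [0.8 0.8 4.5]
1 [-0.0006, 0.0238, 0.001] [-0.005, -0.009, 0.128]
2 [0.0025, 0.0237, 0.001] [0.0, -0.0, 0.129]
3 [0.0055, 0.0232, 0.0011] [0.0, -0.0, 0.128]
4 [0.0084, 0.0223, 0.001] [0.0, -0.0, 0.129]
5 [0.0113, 0.021, 0.0011] [0.0, -0.0, 0.128]
6 [0.0138, 0.0194, 0.0011] [0.0, -0.0, 0.129]
7 [0.0161, 0.0175, 0.001] [-0.0, -0.0, 0.128]
8 [0.0183, 0.0152, 0.0011] [-0.0, -0.0, 0.129]
end [ 0.458 -0.097  0.19 ] -60.03
now [0.4663 0.0934 0.1985] yaw -1.13 w 0.0722 t 34.75 F [0.8 0.8 4.5]
1 [-0.0004, 0.0159, 0.0006] [-0.005, -0.009, 0.129]
2 [0.0017, 0.0158, 0.0007] [0.0, -0.0, 0.13]
3 [0.0037, 0.0154, 0.0008] [0.0, -0.0, 0.129]
4 [0.0056, 0.0149, 0.0007] [0.0, -0.0, 0.129]
5 [0.0076, 0.0139, 0.0007] [0.0, -0.0, 0.129]
6 [0.0092, 0.0129, 0.0007] [0.0, -0.0, 0.13]
7 [0.0109, 0.0116, 0.0007] [-0.0, -0.0, 0.129]
8 [0.0122, 0.0101, 0.0007] [-0.0, -0.0, 0.129]
9 [0.0135, 0.0085, 0.0007] [-0.0, -0.0, 0.129]
10 [0.0144, 0.0066, 0.0007] [-0.0, -0.0, 0.13]
11 [0.0152, 0.0047, 0.0007] [-0.0, -0.0, 0.129]
12 [0.0156, 0.0028, 0.0007] [-0.0, -0.0, 0.129]
end [ 0.458 -0.097  0.19 ] -89.99
```

View pics/wrist22.png

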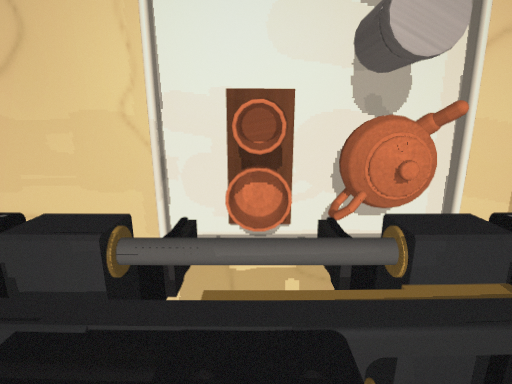

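>>> move_arm(rows=[{"offset": [0, 0.024, 0.001], "twist": [0, 0, 0.128], "grip": 0.087}, {"offset": [0.0025, 0.0235, 0.001], "twist": [0, 0, 0.128], "grip": 0.087}, {"offset": [0.0055, 0.023, 0.001], "twist": [0, 0, 0.128], "grip": 0.087}, {"offset": [0.0085, 0.022, 0.001], "twist": [0, 0, 0.128], "grip": 0.087}, {"offset": [0.0115, 0.021, 0.001], "twist": [0, 0, 0.128], "grip": 0.087}, {"offset": [0.014, 0.0195, 0.001], "twist": [0, 0, 0.128], "grip": 0.087}, {"offset": [0.016, 0.0175, 0.001], "twist": [0, 0, 0.128], "grip": 0.087}, {"offset": [0.0185, 0.015, 0.001], "twist": [0, 0, 0.128], "grip": 0.087}])

```text
time: 35.55
tcp_pos: [0.4565, -0.0977, 0.1835]
eef_rot: [0.866, -0.5, 0.0, -0.001]
contact_force: [0.2, -0.0, -1.0]
width: 0.0869
```

>>> move_arm(rows=[{"offset": [0, 0, 0], "twist": [0, 0, 0], "grip": 0.087}, {"offset": [0, 0, 0], "twist": [0, 0, 0], "grip": 0.087}, {"offset": [0, 0, 0], "twist": [0, 0, 0], "grip": 0.087}, {"offset": [0, 0, 0], "twist": [0, 0, 0], "grip": 0.087}, {"offset": [0, 0, 0], "twist": [0, 0, 0], "grip": 0.087}, {"offset": [0, 0, 0], "twist": [0, 0, 0], "grip": 0.087}, {"offset": [0, 0, 0], "twist": [0, 0, 0], "grip": 0.087}, {"offset": [0, 0, 0], "twist": [0, 0, 0], "grip": 0.087}])

```text
time: 36.35
tcp_pos: [0.4566, -0.0966, 0.1829]
eef_rot: [0.867, -0.498, -0.0, -0.0]
contact_force: [-0.3, 0.6, -0.5]
width: 0.0871
```

```bash
python3 - <<'E'
from h import *
plan([(.458,-.097,.14,-60)],step=.046)
d=cam("wrist");cv2.imwrite("pics/wrist23.png",d["image"][:,:,::-1])
E
```

```text
now [ 0.4566 -0.0966  0.1829] yaw -59.68 w 0.0871 t 36.35 F [-0.3  0.6 -0.5]
1 [0.001, -0.001, 0.0429] [0.0, 0.0, 0.006]
end [ 0.458 -0.097  0.14 ] -60.03
```

View pics/wrist23.png

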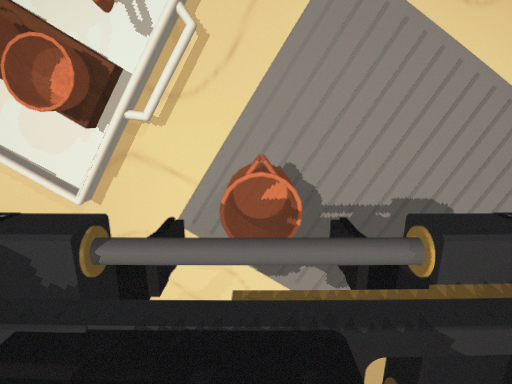

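```bash
python3 - <<'E'
from h import *
d=cam("wrist"); s=manip.get_state();print(s['tcp_pos'])
P=plane(d,[[220,213],[302,213],[261,213],[261,173],[263,155]],.072);print(P);R=Ro.from_quat(s["eef_rot"]);print(R.inv().apply(P-s['tcp_pos']))
E
```

```text
[ 0.45659827 -0.09670625  0.18288952]
[[ 0.44300277 -0.0740607   0.072     ]
 [ 0.473712   -0.12651335  0.072     ]
 [ 0.45836387 -0.10028015  0.072     ]
 [ 0.48423101 -0.08501865  0.072     ]
 [ 0.49602411 -0.07969882  0.072     ]]
[[-0.02640161  0.00030789  0.11089186]
 [ 0.03437943  0.00026031  0.1108865 ]
 [ 0.00398625  0.00027503  0.11088918]
 [ 0.00386163 -0.0297584   0.11088814]
 [ 0.00521905 -0.04262445  0.11088757]]
```

>>> move_arm(grip_force=20, rows=[{"offset": [0.002, 0.0005, 0.03], "twist": [0, 0, 0], "grip": 0.087}, {"offset": [0.0015, 0.0005, 0.03], "twist": [0, 0, 0], "grip": 0.087}, {"offset": [0, 0, 0.02], "twist": [0, 0, 0], "grip": 0.087}, {"offset": [0, 0, 0.011], "twist": [0, 0, 0], "grip": 0.087}, {"offset": [0, 0, 0.003], "twist": [0, 0, 0], "grip": 0.087}, {"offset": [0, 0, 0], "twist": [0, 0, 0], "grip": 0.087}, {"offset": [0, 0, 0], "twist": [0, 0, 0], "grip": 0.075}, {"offset": [0, 0, 0], "twist": [0, 0, 0], "grip": 0.065}])

```text
time: 37.25
tcp_pos: [0.4581, -0.1003, 0.0897]
eef_rot: [0.867, -0.498, 0.001, -0.001]
contact_force: [-0.7, -0.1, 0.4]
width: 0.078
```

>>> move_arm(rows=[{"offset": [0, 0, 0], "twist": [0, 0, 0], "grip": 0.055}, {"offset": [0, 0, 0], "twist": [0, 0, 0], "grip": 0.05}, {"offset": [0, 0, 0], "twist": [0, 0, 0], "grip": 0.05}, {"offset": [0, 0, 0], "twist": [0, 0, 0], "grip": 0.05}, {"offset": [0, 0, 0], "twist": [0, 0, 0], "grip": 0.05}, {"offset": [0, 0, 0], "twist": [0, 0, 0], "grip": 0.05}, {"offset": [0, 0, 0], "twist": [0, 0, 0], "grip": 0.05}, {"offset": [0, 0, 0], "twist": [0, 0, 0], "grip": 0.05}])

```text
time: 38.05
tcp_pos: [0.4576, -0.0999, 0.0892]
eef_rot: [0.867, -0.498, -0.0, -0.001]
contact_force: [-1.3, 2.6, 7.2]
width: 0.0616
```

```bash
python3 - <<'E'
from h import *
d=cam("wrist");cv2.imwrite("pics/wrist24.png",d["image"][:,:,::-1])
s=manip.get_state();p=s['tcp_pos']
plan([(p[0],p[1],.21,None),(.466,.335,.21,-90.85)],step=.044)
E
```

```text
now [ 0.4576 -0.0999  0.0892] yaw -59.69 w 0.0619 t 38.1 F [-2.   2.1  6. ]
1 [-0.0, -0.0, -0.0403] [-0.001, 0.001, -0.0]
2 [-0.0, -0.0, -0.0402] [0.0, -0.0, -0.0]
3 [-0.0, -0.0, -0.0403] [0.0, -0.0, -0.0]
4 [-0.0371, -0.0227, -0.0] [0.0, -0.0, 0.054]
5 [-0.0383, -0.0206, -0.0] [0.0, -0.0, 0.055]
6 [-0.0394, -0.0185, -0.0] [0.0, -0.0, 0.054]
7 [-0.0403, -0.0164, -0.0] [0.0, -0.0, 0.055]
8 [-0.0411, -0.0141, -0.0] [0.0, -0.0, 0.054]
9 [-0.0419, -0.0118, -0.0] [0.0, -0.0, 0.054]
10 [-0.0424, -0.0096, -0.0001] [0.0, -0.0, 0.055]
11 [-0.0429, -0.0073, 0.0] [0.0, -0.0, 0.054]
12 [-0.0432, -0.0049, 0.0] [0.0, -0.0, 0.055]
13 [-0.0434, -0.0025, 0.0] [0.0, -0.0, 0.054]
end [0.466 0.335 0.21 ] -90.86
```

View pics/wrist24.png

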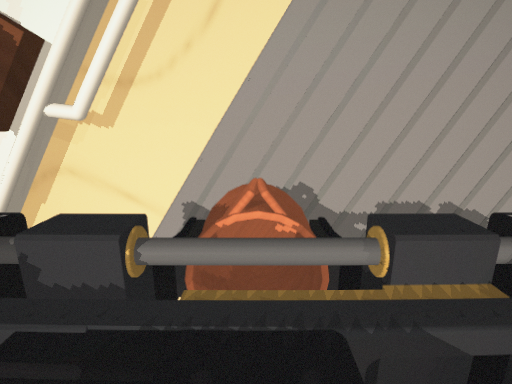

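>>> move_arm(rows=[{"offset": [0, 0, -0.02], "twist": [0, 0, 0], "grip": 0.05}, {"offset": [0, 0, -0.045], "twist": [0, 0, 0], "grip": 0.05}, {"offset": [0, 0, -0.045], "twist": [0, 0, 0], "grip": 0.05}, {"offset": [0, 0, -0.01], "twist": [0, 0, 0], "grip": 0.05}, {"offset": [-0.037, -0.0225, 0], "twist": [0, 0, 0.054], "grip": 0.05}, {"offset": [-0.0385, -0.0205, 0], "twist": [0, 0, 0.055], "grip": 0.05}, {"offset": [-0.0395, -0.0185, 0], "twist": [0, 0, 0.054], "grip": 0.05}, {"offset": [-0.0405, -0.0165, 0], "twist": [0, 0, 0.055], "grip": 0.05}])

```text
time: 38.9
tcp_pos: [0.4597, 0.0756, 0.2081]
eef_rot: [0.807, -0.59, -0.0, 0.0]
contact_force: [0.4, 0.3, -1.9]
width: 0.0618
```

>>> move_arm(rows=[{"offset": [-0.041, -0.014, 0], "twist": [0, 0, 0.054], "grip": 0.05}, {"offset": [-0.042, -0.012, 0], "twist": [0, 0, 0.054], "grip": 0.05}, {"offset": [-0.0425, -0.0095, 0], "twist": [0, 0, 0.055], "grip": 0.05}, {"offset": [-0.043, -0.0075, 0], "twist": [0, 0, 0.054], "grip": 0.05}, {"offset": [-0.043, -0.005, 0], "twist": [0, 0, 0.055], "grip": 0.05}, {"offset": [-0.0435, -0.0025, 0], "twist": [0, 0, 0.054], "grip": 0.05}, {"offset": [0, 0, 0], "twist": [0, 0, 0], "grip": 0.05}, {"offset": [0, 0, 0], "twist": [0, 0, 0], "grip": 0.05}])

```text
time: 39.7
tcp_pos: [0.4649, 0.3358, 0.2073]
eef_rot: [-0.703, 0.711, -0.0, -0.001]
contact_force: [0.6, -1.4, -1.8]
width: 0.0617
```

>>> move_arm(rows=[{"offset": [0, 0, 0.01], "twist": [0, 0, 0], "grip": 0.05}, {"offset": [0, 0, 0.02], "twist": [0, 0, 0], "grip": 0.05}, {"offset": [0, 0, 0.01], "twist": [0, 0, 0], "grip": 0.05}, {"offset": [0, 0, 0], "twist": [0, 0, 0], "grip": 0.05}, {"offset": [0, 0, 0], "twist": [0, 0, 0], "grip": 0.05}, {"offset": [0, 0, 0], "twist": [0, 0, 0], "grip": 0.05}, {"offset": [0, 0, 0], "twist": [0, 0, 0], "grip": 0.05}, {"offset": [0, 0, 0], "twist": [0, 0, 0], "grip": 0.05}])

```text
time: 40.5
tcp_pos: [0.4661, 0.3352, 0.1694]
eef_rot: [-0.702, 0.712, 0.0, 0.001]
contact_force: [-0.7, 0.1, -2.1]
width: 0.0618
```

```bash
python3 - <<'E'
from h import *
plan([(.466,.335,.15,-90.85)],step=.046)
d=cam("wrist");cv2.imwrite("pics/wrist25.png",d["image"][:,:,::-1])
d=cam("top"); cv2.imwrite("pics/top25.png",cv2.resize(d["image"][165:285,105:265,::-1],None,fx=5,fy=5,interpolation=cv2.INTER_CUBIC))
E
```

```text
now [0.4661 0.3352 0.1694] yaw -90.86 w 0.0618 t 40.5 F [-0.7  0.1 -2.1]
1 [0.0002, 0.0002, 0.0194] [-0.001, 0.001, -0.0]
end [0.466 0.335 0.15 ] -90.86
```

View pics/wrist25.png

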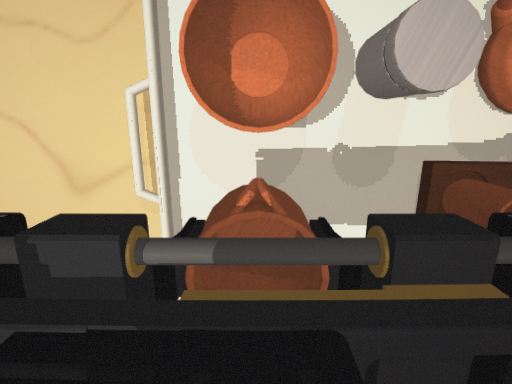

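View pics/top25.png

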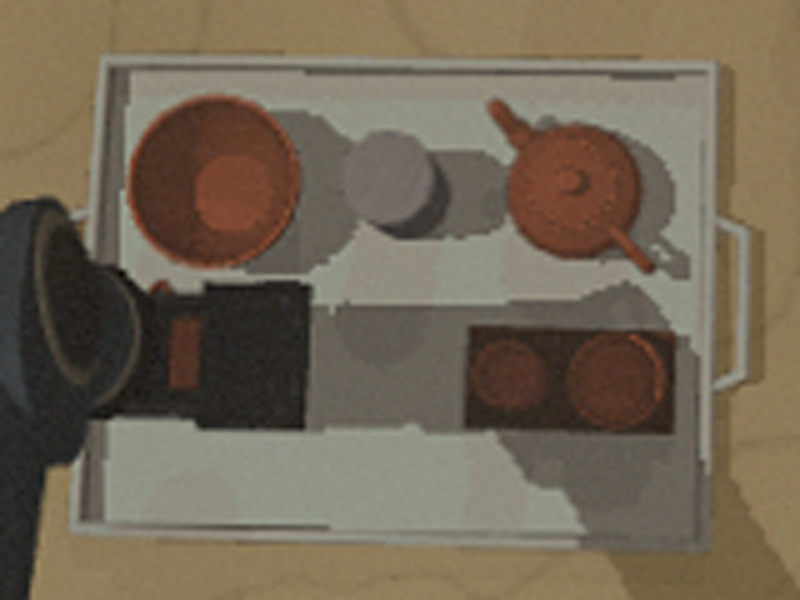

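```bash
python3 - <<'E'
from h import *
d=cam("wrist"); s=manip.get_state();p=np.array(s['tcp_pos']);print(p)
P=plane(d,[[180,52],[338,52],[259,52],[259,131]],.06);print('bowl',P)
R=Ro.from_quat(s["eef_rot"])
L=plane(d,[[258,179]],p[2]-.0895+.004+.071);print('lip tool',R.inv().apply(L-p))
print('caddy',plane(d,[[434,47]],.079))
a=lambda p:(np.array(p,float)+.5)/5-.5+np.array((105,165)); t=cam("top")
print('low',plane(t,a([[617,380]]),.052),'tall',plane(t,a([[507,373.5]]),.080))
E
```

```text
[0.46595162 0.33512867 0.16916405]
bowl [[0.57685757 0.38269775 0.06      ]
 [0.57537812 0.28024758 0.06      ]
 [0.5759285  0.33147006 0.06      ]
 [0.52568759 0.33211046 0.06      ]]
lip tool [[ 0.00119612 -0.04523218  0.01451003]]
caddy [[0.57401737 0.22829402 0.079     ]]
low [[0.46248587 0.09725769 0.052     ]] tall [[0.46415951 0.15729217 0.08      ]]
```

>>> move_arm(rows=[{"offset": [0.0005, 0.001, 0.025], "twist": [0, 0, 0], "grip": 0.05}, {"offset": [0.0005, 0.001, 0.02], "twist": [0, 0, 0], "grip": 0.05}, {"offset": [0, 0, 0.015], "twist": [0, 0, 0], "grip": 0.05}, {"offset": [0, 0, 0.01], "twist": [0, 0, 0], "grip": 0.05}, {"offset": [0, 0, 0.004], "twist": [0, 0, 0], "grip": 0.05}, {"offset": [0, 0, 0], "twist": [0, 0, 0], "grip": 0.05}, {"offset": [0, 0, 0], "twist": [0, 0, 0], "grip": 0.05}, {"offset": [0, 0, 0], "twist": [0, 0, 0], "grip": 0.05}])

```text
time: 41.5
tcp_pos: [0.4644, 0.3343, 0.0956]
eef_rot: [-0.702, 0.712, -0.0, 0.001]
contact_force: [-0.7, 1.3, -2.2]
width: 0.0616
```

>>> move_arm(rows=[{"offset": [0, 0, 0.002], "twist": [0, 0, 0], "grip": 0.05}, {"offset": [0, 0, 0.001], "twist": [0, 0, 0], "grip": 0.05}, {"offset": [0, 0, 0.001], "twist": [0, 0, 0], "grip": 0.05}, {"offset": [0, 0, 0], "twist": [0, 0, 0], "grip": 0.05}, {"offset": [0, 0, 0], "twist": [0, 0, 0], "grip": 0.05}, {"offset": [0, 0, 0], "twist": [0, 0, 0], "grip": 0.05}, {"offset": [0, 0, 0], "twist": [0, 0, 0], "grip": 0.05}, {"offset": [0, 0, 0], "twist": [0, 0, 0], "grip": 0.05}])

```text
time: 42.3
tcp_pos: [0.4639, 0.334, 0.091]
eef_rot: [-0.702, 0.712, 0.0, 0.0]
contact_force: [0.2, -0.5, -0.4]
width: 0.0613
```

```bash
python3 - <<'E'
from h import *
plan([(.464,.334,.089,-90.85)],step=.046)
d=cam("wrist");cv2.imwrite("pics/wrist26.png",d["image"][:,:,::-1])
E
```

```text
now [0.4639 0.334  0.091 ] yaw -90.87 w 0.0613 t 42.3 F [ 0.2 -0.5 -0.4]
1 [0.0, -0.0001, 0.002] [-0.0, 0.0, -0.0]
end [0.464 0.334 0.089] -90.87
```

View pics/wrist26.png

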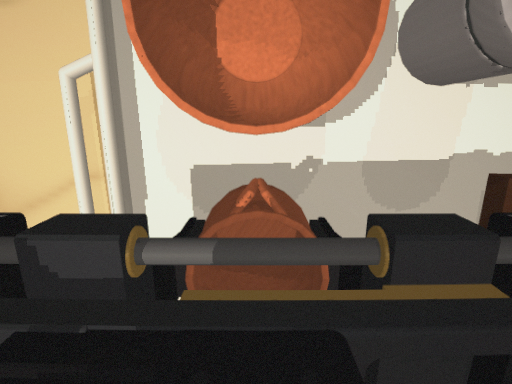

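>>> move_arm(rows=[{"offset": [0, 0, 0.001], "twist": [0, 0, 0], "grip": 0.05}, {"offset": [0, 0, 0.0007], "twist": [0, 0, 0], "grip": 0.05}, {"offset": [0, 0, 0.0005], "twist": [0, 0, 0], "grip": 0.05}, {"offset": [0, 0, 0], "twist": [0, 0, 0], "grip": 0.05}, {"offset": [0, 0, 0], "twist": [0, 0, 0], "grip": 0.05}, {"offset": [0, 0, 0], "twist": [0, 0, 0], "grip": 0.05}, {"offset": [0, 0, 0], "twist": [0, 0, 0], "grip": 0.05}, {"offset": [0, 0, 0], "twist": [0, 0, 0], "grip": 0.05}])

```text
time: 43.15
tcp_pos: [0.464, 0.3341, 0.0893]
eef_rot: [-0.702, 0.712, 0.0, 0.0]
contact_force: [-2.4, 0.0, 5.4]
width: 0.0616
```

>>> move_arm(rows=[{"offset": [0, 0, 0], "twist": [0, 0, 0], "grip": 0.062}, {"offset": [0, 0, 0], "twist": [0, 0, 0], "grip": 0.07}, {"offset": [0, 0, 0], "twist": [0, 0, 0], "grip": 0.078}, {"offset": [0, 0, 0], "twist": [0, 0, 0], "grip": 0.08}, {"offset": [0, 0, 0], "twist": [0, 0, 0], "grip": 0.08}, {"offset": [0, 0, -0.01], "twist": [0, 0, 0], "grip": 0.08}, {"offset": [0, 0, -0.04], "twist": [0, 0, 0], "grip": 0.08}, {"offset": [0, 0, -0.045], "twist": [0, 0, 0], "grip": 0.08}])

```text
time: 43.95
tcp_pos: [0.4633, 0.3334, 0.1843]
eef_rot: [-0.702, 0.713, -0.0, -0.002]
contact_force: [0.2, 1.6, -0.4]
width: 0.0795
```

>>> move_arm(rows=[{"offset": [0, 0, -0.03], "twist": [0, 0, 0], "grip": 0.08}, {"offset": [0, 0, -0.03], "twist": [0, 0, 0], "grip": 0.08}, {"offset": [-0.04, 0, 0], "twist": [0, 0, 0], "grip": 0.08}, {"offset": [-0.04, 0, 0], "twist": [0, 0, 0], "grip": 0.08}, {"offset": [-0.04, 0, 0], "twist": [0, 0, 0], "grip": 0.08}, {"offset": [-0.04, 0, 0], "twist": [0, 0, 0], "grip": 0.08}, {"offset": [-0.04, 0, 0], "twist": [0, 0, 0], "grip": 0.08}, {"offset": [0, 0, 0], "twist": [0, 0, 0], "grip": 0.08}])

```text
time: 44.75
tcp_pos: [0.4642, 0.5409, 0.2431]
eef_rot: [-0.705, 0.709, 0.001, 0.001]
contact_force: [-1.0, 0.8, -0.2]
width: 0.0798
```

```bash
python3 - <<'E'
from h import *
d=cam("top"); cv2.imwrite("pics/top27.png",cv2.resize(d["image"][165:285,105:265,::-1],None,fx=5,fy=5,interpolation=cv2.INTER_CUBIC))
cv2.imwrite("pics/top27b.png",d["image"][:,:,::-1])
d=cam("side"); cv2.imwrite("pics/side27.png",cv2.resize(d["image"][110:260,150:350,::-1],None,fx=4,fy=4))
s=manip.get_state(); print(s['tcp_pos'],s['time'],s['contact_force'])
E
```

```text
[0.46658586 0.5344663  0.24365649] 44.85 [ 0.21219619 -0.37949889  0.52814839]
```

View pics/top27.png

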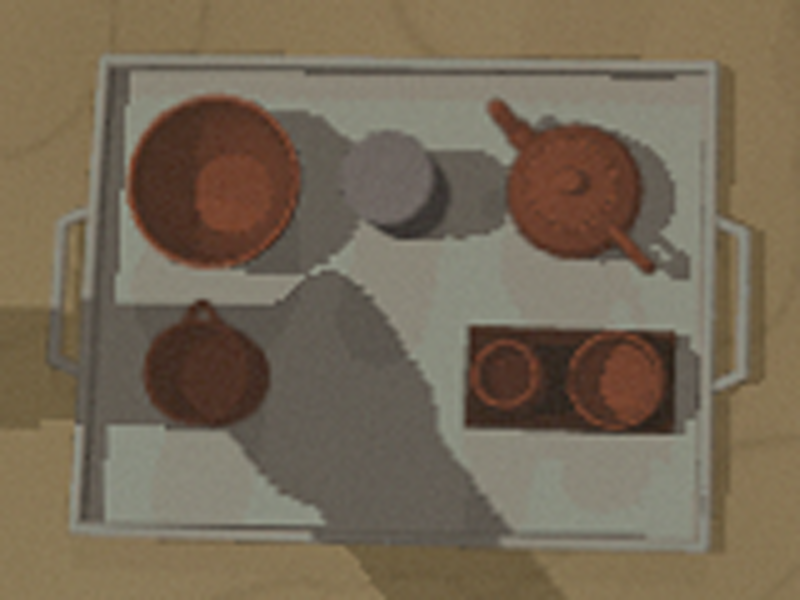

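View pics/side27.png

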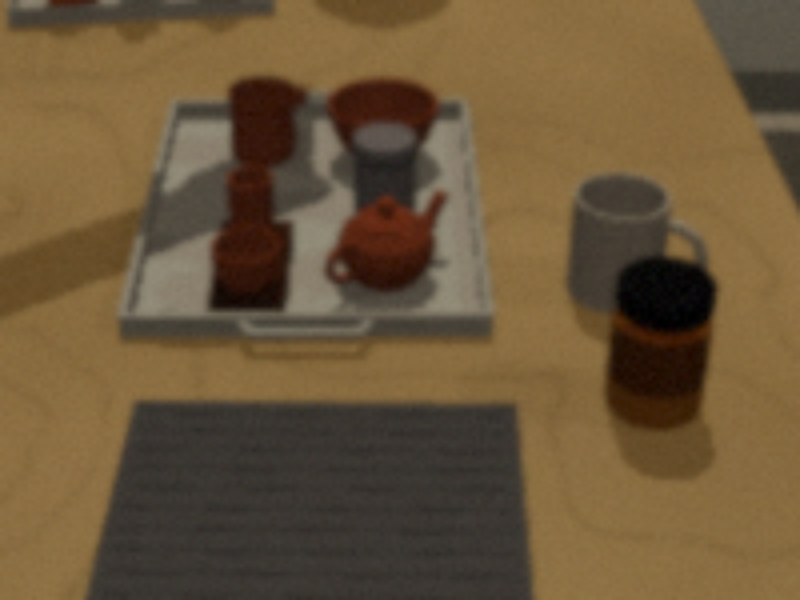

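View pics/top27b.png

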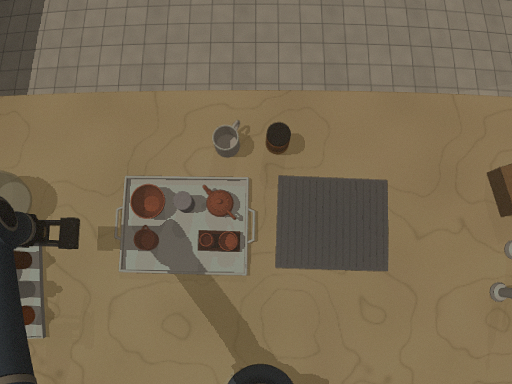

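```bash
python3 - <<'E'
from h import *
t=cam("top"); a=lambda p:(np.array(p,float)+.5)/5-.5+np.array((105,165))
ang=np.radians(-.85); T=np.array([.5124,.2322])
R=np.array([[np.cos(ang),np.sin(ang)],[-np.sin(ang),np.cos(ang)]])
def show(n,px,z): 
    P=plane(t,a([px]),z)[0,:2]; print(n,np.round(P,4),'tray',np.round(R@(P-T),4))
show('pitcher',[207,371],.072);show('bowl',[214,181.5],.06);show('caddy',[389,178.5],.079);show('teapot',[574,190],.04)
show('tall',[507,373],.08);show('low',[617,381],.052)
show('saucer',[570.5,379.5],.02)
E
```

```text
pitcher [0.4644 0.3311] tray [-0.0495  0.0981]
bowl [0.5758 0.3351] tray [0.0619 0.1039]
caddy [0.5751 0.2279] tray [ 0.0627 -0.0034]
teapot [0.5746 0.125 ] tray [ 0.0638 -0.1063]
tall [0.4644 0.1573] tray [-0.0468 -0.0756]
low [0.4619 0.0973] tray [-0.0485 -0.1357]
saucer [0.4644 0.127 ] tray [-0.0464 -0.1059]
```

```bash
python3 -c "
from workcell import manip
print(manip.finish_job())"
```

```text
the job is handed in; nothing more can be done
None
```

I laid everything out in the order asked (caddy, saucer, tall cup, low cup, pitcher) and handed the job in at about 45 s of the 134 s allowed. The gripper was open, clear to the left of the tray and touching nothing.

Last checks in the top and side pictures:
- **Upright and undisturbed:** everything stands upright, and the teapot, bowl, mug and jar look unmoved.
- **Caddy:** about 2 mm from midway between teapot and bowl, and within 1 mm of their row.
- **Saucer:** flat, about 110 mm in front of the teapot and centred on it to about 1 mm.
- **Cups:** both stand in their wells, tall on the left and low on the right, each 30 mm from the saucer's middle.
- **Pitcher:** about 111 mm in front of the bowl, lip to the back.

Two readings disagreed. My first top-camera fit of the pitcher put it about 6 mm right of the bowl's centre. The wrist view just before release showed it lined up, so I put the difference down to the fit including the pitcher's side wall; allowing for that, about 3 mm remains. Top and wrist readings also differed by 2–8 mm in y on some things, partly because the arm was still settling when I took some of the wrist pictures.

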